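# Hook the parts basket out of the dip tank and seat it in the ultrasonic cleaner

## Task

Take the hook rod from its stand, use it to lift the parts basket by its crossbar out of the tall dip tank, and stand the basket upright on the soldering block with the hook clear of it. Hang the rod back in the fork of its stand, then take the basket by hand and lower it into the well of the ultrasonic cleaner until both ends of its crossbar are fully home in the two slots, and let go. Do not tip the basket over, and leave the dishes and the tin round the work where they stand.

Things in the scene. Friction and masses are not known exactly. Their poses are not given: they have to be found in the camera images.
- rod_grip (a point): Hook rod, about 100 g: centre of its upright wooden handle, 16 x 16 mm square, 58 mm long (30 mm below to 28 mm above this point), faces along x and y. On the shank's axis; z points up the shank, x the way the hook's tip points. A round flange 26 mm wide lies 36 to 40 mm below this point; it rests on the stand's fork at the start. Below it a 5 mm wire shank.
- rod_seat (a point): Hook at the rod's lower end: middle of the floor of its throat, 8.5 mm in +x and 125.5 mm below rod_grip. The throat is 12.5 mm wide and opens upward; the tip stands 11 mm above this floor; the hook reaches 20 mm in +x of the shank's axis, its underside is 5 mm below this point. A hooked crossbar's axis lies 4 mm above this point.
- fork_seat (a point): Fixed stand of the hook rod: point on top of its forked steel arm, 120 mm above the bench, where the shank's axis stands when the rod hangs (rod_grip 40 mm straight above, hook tip to +x). The slot is 10 mm wide, open to -x, closed 6 mm in +x. The 6 mm thick tines reach 26 mm in -x and end in lips 4 mm high: lift the rod 6 mm or more, draw it 35 mm or more along -x; back in reverse.
- stand_base (a point): Centre of the stand's dark base plate (95 x 76 mm, 10 mm high) at bench height; a 10 mm post rises 24 mm in +x of it to the arm. Same axes as fork_seat.
- tank_mouth (a point): Fixed dip tank, an upright steel cylinder, dry: 108 mm outside, 100 mm inside diameter, 142 mm high. Centre of its open top, z up. Its y axis is the line on which the crossbar of the hanging basket lies.
- tank_lugs (a point): On the tank's axis, 72 mm below its mouth: where the middle of the hanging crossbar's axis lies. The bar's ends rest in two notched lugs on the walls at +y and -y, which begin 35.5 mm off the axis; the notches are 15 mm wide, 8 mm deep, open upward. The basket is free to be lifted straight up. The middle between the lugs is open.
- basket_bar (a point): Parts basket, about 120 g, rigid: round perforated steel cup 54 mm wide, 26 mm high, with two flat legs (10 mm wide, 43 mm clear between them) carrying a fixed round crossbar, 8 mm thick, 84 mm long, along y. This point is the middle of the bar's axis, 60 mm above the cup's underside, 34 mm above its rim; z up. Centre of mass below the bar. It starts hanging in the tank.
- block_top (a point): Soldering block: grey flat slab 100 x 140 x 19 mm (x, y, z), 0.55 kg, lying loose on the bench. This point is the centre of its top face.
- cleaner_seat (a point): Centre of the cleaner's well at the height of the seated crossbar's axis, 82 mm above the bench, 4 mm below the deck. The well is 76 x 66 mm (x, y), its floor 70 mm below this point. In the deck at its +y and -y edges are two slots for the bar's ends: 11 mm wide (along x), from 33 to 44.5 mm off the centre, 8 mm deep. The seated bar lies along y.
- cleaner_deck (a point): Fixed ultrasonic cleaner: a grey box 130 x 124 mm (x, y), 86 mm high, steel deck on top, black panel with a knob on its -x side. Centre of the well at deck height; same axes as cleaner_seat.
- bead_dish: Clear round dish of stones, 64 mm wide, 12 mm high; a bystander. Origin under its centre.
- scrap_tin: Shallow round tin of silver scrap, 82 mm wide, 18 mm high; a bystander. Origin under its centre.
- sorting_dish: White sorting dish, 63 mm wide, 22 mm high; a bystander. Origin under its centre.

How it is judged:
On the way, in this order (a step that is already met when the one before it is completed fails the run):
1. the basket hangs on the hook, clear above the tank, not touched by the fingers (height (world z) of basket_bar above 0.203 m and contact force between hook_rod and basket above 0.3 N and contact force between the fingers and basket below 0.05 N), for 0.1 s.
2. the basket stands upright on the soldering block, free of hook and fingers (z of basket_bar in the frame of block_top between 0.055 and 0.065 m and angle between basket_bar's own z axis and vertical below 0.1 rad and contact force between basket and block above 0.3 N and contact force between each of hook_rod, the fingers and basket below 0.05 N), for 0.2 s.
3. the hook rod hangs in the fork of its stand again, let go (horizontal distance between rod_grip and fork_seat below 0.012 m and z of rod_grip in the frame of fork_seat between 0.036 and 0.044 m and angle between rod_grip's own z axis and vertical below 0.12 rad and contact force between the fingers and hook_rod below 0.05 N and contact force between hook_rod and rod_stand above 0.2 N), for 0.2 s.
At the end, for the whole second after the job is handed in: The basket is at rest with its crossbar in both slots of the cleaner (5 mm sideways, +3/-4 mm in height, 0.09 rad in line, upright within 0.15 rad), and the hook rod hangs at rest in its fork (axis within 12 mm, height within 4 mm, upright within 0.12 rad) (horizontal distance between basket_bar and cleaner_seat below 0.005 m and z of basket_bar in the frame of cleaner_seat between -0.004 and 0.003 m and angle between the y axis of basket_bar and the y axis of cleaner_seat, either way round below 0.09 rad and angle between basket_bar's own z axis and vertical below 0.15 rad and horizontal distance between rod_grip and fork_seat below 0.012 m and z of rod_grip in the frame of fork_seat between 0.036 and 0.044 m and angle between rod_grip's own z axis and vertical below 0.12 rad and linear speed of each of basket, hook_rod below 0.02 m/s); the robot touches nothing.
It fails at once if the basket is tipped over (angle between basket_bar's own z axis and vertical above 0.9 rad).
It fails at once if pushed away from its place: bead dish (distance of bead_dish from where it was at the start of the episode above 0.03 m).
It fails at once if pushed away from its place: scrap tin (distance of scrap_tin from where it was at the start of the episode above 0.03 m).
It fails at once if pushed away from its place: sorting dish (distance of sorting_dish from where it was at the start of the episode above 0.03 m).
It also fails if it takes over 69 s, if anything falls off the work surface, if the arm or the gripper's body presses on something with over 40 N, if the wrist force passes 120 N, or if a joint passes its speed limit or range.

## Robot

A 6-joint arm with a two-finger parallel gripper is mounted at the origin on a cart in front of the work surface, level with it; the furniture and walls round the work are solid. World frame = base frame: x ahead of the robot, y to its left, z up, the work surface at z = 0. Lengths are in m, angles in rad, forces in N, time in s.
With the tool pointing down it reaches from about 0.25 to 0.725 m from the base axis. Payload 4 kg.
Tool frame: the origin (TCP) lies between the finger pads; the fingertips stand 11 mm ahead of it and the grasp point (between the pads) lies 8 mm behind it (bot.tip_extent is the distance from the TCP to the fingertips, in m); z points along the fingers, y is the line along which they close (so a half turn about z gives the same grasp; the last joint's range is limited). The gripper opens to 85 mm and grips with 20 to 120 N. Pads are 22 mm wide; open, the fingers measure 114 mm over their backs; the gripper's body (76 mm by 85 mm) begins 54 mm behind the grasp point. The pads swing forward as they close: fully open they stand 13 mm farther back than shut.
Start: joints at [1.33, 0.241, 0.005, 1.335, 0, 1.571], TCP at [0.119, 0.486, 0.242] pointing down, gripper open.
Joint ranges: [-2.72, 2.72], [-1.05, 1.87], [-1.09, 1.28], [-1.99, 2.15], [-1.42, 1.44], [-3.14, 3.14]. Speed limits (rad/s): [2.79, 2.79, 3.14, 3.14, 3.14, 3.14].

## Interface

Orientations are given as a unit quaternion [x, y, z, w].
In Python, from workcell import bot gives the robot as it stands. The module is installed in compiled form; this text tells all that it offers.
- The arm moves only by the tool drive_tool, never from a script. Its argument "rows" is a list of rows, each an object of numbers: "dx", "dy", "dz": the shift along the tool's x, y, z in units of 50 mm (1.0 is 50 mm); "wx", "wy", "wz": the turn, a rotation vector about the tool's x, y, z in units of 5 degrees (1.0 is 5 degrees); "hand": the finger opening in mm, from 0 to 85.4. A call has 1 to 20 rows; each row is the pose to reach, as a shift and turn from the pose commanded when the call began, along the tool's axes at that moment; what a row does not reach only later rows make up. A row lasts 1/10 s, in which the tool goes at most 50 mm and 8.59 degrees, less where a joint would pass 70% of its speed; a pose out of reach is approached as far as the arm can. A call with a gripper value outside its range is refused whole. The fingers move at their own pace and stop on an object; the grip force is fixed at half the most. Time passes only in rows, so rows that repeat a pose let the fingers close. It gives the time, the measured TCP pose, the force, the opening and the grip force at its end, in the units of the state.
- bot.get_obs(): the state, without advancing time (a new reading comes with each control period).
- bot.camera(name): name is "scene" or "side" or "wrist"; returns the picture (400x640x3 uint8, red, green, blue); there is no depth.
- bot.get_calibration(name): a dict with "vfov" (degrees; the focal length in pixels is half the picture's height over the tangent of half this angle, whatever the lens; pixels are square), "cx", "cy" (the principal point, pixels), "origin" and "rotation" of the camera in the world; the wrist camera has in their place "mount" (4x4, takes a point from camera to tool coordinates, whose origin is the TCP and whose axes are the flange's). Camera axes: x right, y up, looking along -z (the intrinsics and any distortion apply to the point x, -y, -z); pixel columns grow to the right and rows downward; lengths in m; the calibration is good to about 2 mm. The wrist camera is an equidistant fisheye: a pixel r from the principal point sees the ray r / f radians off the axis. A picture is of the moment at which its call begins: read the wrist's pose just before it. get_calibration takes no time and is no camera call.
- bot.job_done(): hands the job in; it is judged then, once.
Trained networks look in the newest picture that a camera, given by its name, has taken for a name from the list of things; names that differ only in an ending like _2 or _b are one class to them, and where a whole thing is asked for, a point or a joint stands for the part that bears it (a point fixed in the world has none). Each returns a list of dicts, best first, with "score" (0 to 1); they miss things now and then, are a little off and sometimes report something else, mostly with a low value. They report only what shows in the picture. A call takes as long as a camera call.
- bot.look_for(camera, thing): "extent" ([centre column, centre row, width, height] in pixels, round what is visible of it).
- bot.outline_of(camera, thing): "region" (400x640 bool, what is visible of it) and "extent" ([centre column, centre row, width, height] in pixels, round what is visible of it).
The state is a dict: "clock": time; "joint_pos": joint angles; "joint_vel": joint speeds; "tau": joint torques, N m; "eef_pos": TCP position; "tool_rot": TCP orientation; "ft_force": force on the tool from outside, world axes, zero at the start; "ft_torque": the same for the moment, N m; "grip_width": finger opening in m; "grasp_force": force on a finger pad.
Only numpy, scipy, OpenCV 4.12 (cv2) and the standard library are available. Lean on these libraries where they do the work, as an engineer would, in place of code of your own. Each camera call takes 0.05 s, during which the arm holds its last target. There are 200 camera calls.

## Working session

There is one attempt and no reset: what is moved stays moved. The work goes in short steps, Python scripts to look and compute and a tool call to move; the robot and the scene stay as the last step left them, time stands still between calls to the robot, and variables do not carry over. Pictures are saved under pics/ and viewed, at most 10 in all, crops included, and the job is handed in when it is done.

Besides the shell and the picture viewer there is one more tool, called after ">>>" by a JSON object that holds its "method" and its "body", one argument or row to a line. drive_tool: Moves the arm, as the interface text tells. Its arguments: {"type":"object","properties":{"rows":{"type":"array","items":{"type":"object","properties":{"dx":{"type":"number"},"dy":{"type":"number"},"dz":{"type":"number"},"wx":{"type":"number"},"wy":{"type":"number"},"wz":{"type":"number"},"hand":{"type":"number"}}}}},"required":["rows"]}

```bash
mkdir -p pics; python3 - <<'E'
from workcell import bot
import cv2,numpy as np
o=bot.get_obs();print({k:np.round(v,3).tolist() for k,v in o.items()})
ims=[]
for c in ["scene","side","wrist"]:
    im=bot.camera(c);cv2.imwrite(f"pics/{c}0.png",im[:,:,::-1])
    k=bot.get_calibration(c);print(c,{a:(np.round(b,4).tolist()) for a,b in k.items()})
    for t in ["rod_grip","stand_base","tank_mouth","basket_bar","block_top","cleaner_deck","bead_dish","scrap_tin","sorting_dish"]:
        try:print(c,t,[(np.round(d["extent"],1).tolist(),round(d["score"],2)) for d in bot.look_for(c,t)[:2]])
        except Exception as e:print(t,e)
E
```

```text
{'clock': 0.0, 'joint_pos': [1.33, 0.241, 0.004, 1.335, 0.0, 1.571], 'joint_vel': [-0.001, 0.001, 0.0, 0.001, -0.002, 0.0], 'tau': [0.001, -37.232, 25.241, 0.017, 0.0, 0.0], 'eef_pos': [0.119, 0.485, 0.241], 'tool_rot': [0.12, 0.993, -0.001, -0.0], 'ft_force': [-0.592, -0.373, 0.601], 'ft_torque': [0.035, 0.004, 0.014], 'grasp_force': 0.0, 'grip_width': 0.085}
scene {'vfov': 49.0567, 'cx': 323.8824, 'cy': 202.0144, 'origin': [-0.0989, -0.6596, 0.9644], 'rotation': [0.343, -0.1448, -0.3825, 0.8456]}
scene rod_grip [([247.4, 176.1, 11.8, 44.8], 0.56)]
scene stand_base [([247.6, 192.6, 37.1, 46.4], 0.62)]
scene tank_mouth [([401.5, 250.9, 52.0, 63.1], 0.88), ([329.5, 186.3, 62.0, 54.5], 0.75)]
scene basket_bar []
scene block_top [([304.9, 238.1, 60.9, 48.3], 0.72)]
scene cleaner_deck [([331.5, 183.5, 62.8, 58.6], 0.92)]
scene bead_dish [([389.1, 210.9, 19.2, 16.9], 0.58)]
scene scrap_tin [([296.2, 154.1, 28.9, 18.8], 0.67)]
scene sorting_dish [([324.6, 287.9, 24.1, 23.7], 0.6)]
side {'vfov': 51.7325, 'cx': 311.5227, 'cy': 195.6616, 'origin': [0.1253, 0.7648, 0.6146], 'rotation': [-0.101
[... 438 characters left out ...]
crap_tin [([193.7, 271.4, 36.8, 30.9], 0.67)]
side sorting_dish [([384.6, 218.7, 22.7, 19.4], 0.64), ([259.1, 219.8, 71.1, 62.5], 0.61)]
wrist {'vfov': 65.7065, 'cx': 311.6432, 'cy': 198.6776, 'mount': [[0.0009, 0.9491, 0.3148, 0.081], [1.0, -0.0012, 0.0007, 0.0], [0.0011, 0.3148, -0.9491, -0.131], [0.0, 0.0, 0.0, 1.0]]}
wrist rod_grip [([165.7, 387.8, 12.8, 24.4], 0.6)]
wrist stand_base [([174.2, 376.6, 32.5, 46.9], 0.57)]
wrist tank_mouth [([51.9, 384.6, 39.6, 26.8], 0.72)]
wrist basket_bar []
wrist block_top [([78.6, 359.0, 19.0, 16.3], 0.73)]
wrist cleaner_deck []
wrist bead_dish []
wrist scrap_tin [([172.6, 376.4, 34.9, 47.3], 0.57)]
wrist sorting_dish [([42.4, 336.8, 22.2, 30.5], 0.9)]
```

```bash
cat >h.py <<'E'
import numpy as np,cv2
from scipy.spatial.transform import Rotation as R
from workcell import bot
def cam(c,obs=None):
    k=bot.get_calibration(c);f=200/np.tan(np.radians(k["vfov"])/2)
    if c=="wrist":
        o=obs or bot.get_obs();T=np.eye(4);T[:3,:3]=R.from_quat(o["tool_rot"]).as_matrix();T[:3,3]=o["eef_pos"]
        M=T@np.array(k["mount"]);return f,k["cx"],k["cy"],M[:3,3],M[:3,:3],True
    r=np.array(k["rotation"]);r=R.from_quat(r).as_matrix() if r.size==4 else r
    return f,k["cx"],k["cy"],np.array(k["origin"]),r,False
def proj(K,P):
    f,cx,cy,o,r,fe=K;p=(np.atleast_2d(P)-o)@r*[1,-1,-1]
    if fe:
        n=np.hypot(p[:,0],p[:,1])+1e-12;q=(np.arctan2(n,p[:,2])/n)[:,None]*p[:,:2]
    else:q=p[:,:2]/p[:,2:]
    return q*f+[cx,cy]
def ray(K,uv):
    f,cx,cy,o,r,fe=K;q=(np.array(uv,float)-[cx,cy])/f
    if fe:
        n=np.hypot(*q);d=np.array([*(q*np.sin(n)/(n+1e-12)),np.cos(n)])
    else:d=np.array([*q,1])
    return o,r@(d*[1,-1,-1])
def atz(K,uv,z):
    o,d=ray(K,uv);return o+d*(z-o[2])/d[2]
def crop(im,x0,y0,w,h,s,fn):
    cv2.imwrite(fn,cv2.resize(im[y0:y0+h,x0:x0+w,::-1],None,fx=s,fy=s,interpolation=cv2.INTER_CUBIC))
E
python3 - <<'E'
from h import *
S=cv2.imread("pics/scene0.png");D=cv2.imread("pics/side0.png")
crop(S[:,:,::-1],215,125,240,190,3.3,"pics/s1.png")
crop(D[:,:,::-1],165,140,250,180,3.2,"pics/d1.png")
Ks=cam("scene");Kd=cam("side")
for n,a,b,z in [("tank",(401.5,250.9),(337.5,171.8),.071),("block",(304.9,238.1),(332.9,239.1),.0095),("cleaner",(331.5,183.5),(262.4,219.6),.06),("bead",(389.1,210.9),(277.2,194.6),.006),("tin",(296.2,154.1),(193.7,271.4),.009),("sort",(324.6,287.9),(384.6,218.7),.011),("grip",(247.4,176.1),(297.9,229.4),.16)]:
    print(n,atz(Ks,a,z).round(3),atz(Kd,b,z).round(3))
E
```

```text
tank [ 0.529 -0.343  0.071] [ 0.53  -0.343  0.071]
block [ 0.432 -0.092  0.009] [ 0.434 -0.074  0.009]
cleaner [ 0.608 -0.039  0.06 ] [ 0.604 -0.007  0.06 ]
bead [ 0.673 -0.208  0.006] [ 0.685 -0.231  0.006]
tin [0.678 0.18  0.009] [0.673 0.188 0.009]
sort [ 0.347 -0.242  0.011] [ 0.34  -0.232  0.011]
grip [0.403 0.084 0.16 ] [0.434 0.133 0.16 ]
```

View pics/s1.png

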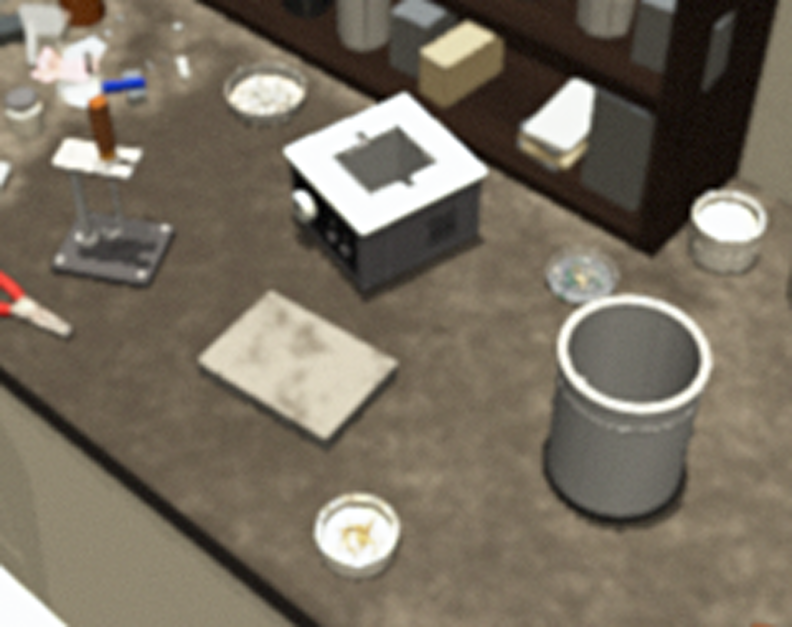

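View pics/d1.png

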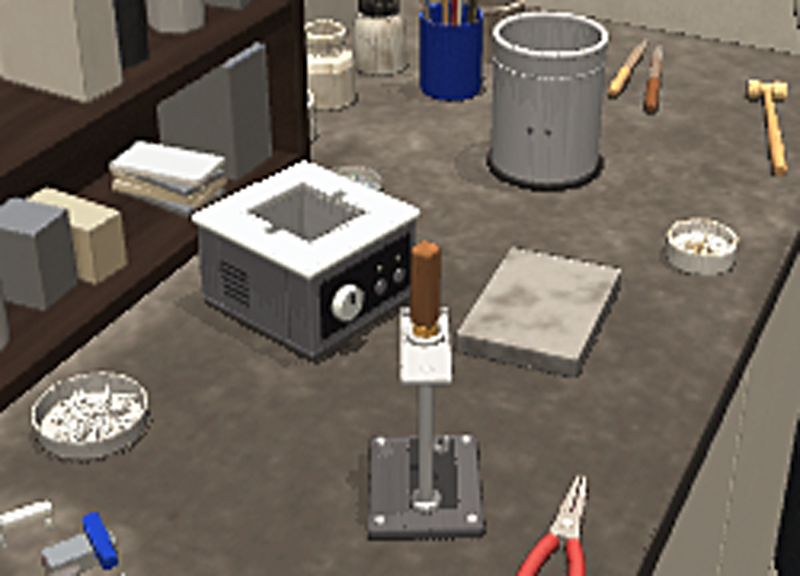

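```bash
python3 - <<'E'
from h import *
Ks=cam("scene");Kd=cam("side")
s=lambda p:np.array(p)/3.3+[215,125]
d=lambda p:np.array(p)/3.2+[165,140]
def go(n,S,D,z):
    a=np.array([atz(Ks,s(p),z)[:2] for p in S]) if S else None;b=np.array([atz(Kd,d(p),z)[:2] for p in D]) if D else None
    print(n)
    for q in (a,b):
        if q is not None:print("  ",q.round(3).tolist(),"mean",q.mean(0).round(4))
go("deck",[(405,97),(487,173),(365,228),(285,153)],[(307,162),(420,215),(313,278),(193,213)],.086)
go("well",[(393,125),(437,158),(373,193),(335,155)],[(307,183),(365,213),(308,241),(248,211)],.086)
go("slots",[(363,135),(408,183)],[(345,195),(268,230)],.086)
go("block",[(270,292),(397,365),(327,435),(199,360)],[(515,249),(621,268),(577,363),(461,340)],.019)
go("base",[(90,222),(173,228),(150,280),(55,268)],[(372,437),(472,437),(483,533),(368,537)],.010)
go("tankrim",[(557,355),(710,355),(634,297),(634,412)],[(493,47),(608,47),(550,12),(550,82)],.142)
go("postfoot",[(86,238)],[(427,500)],.012)
go("fork",[(108,157)],[(427,330)],.122)
go("forkcorners",[(60,140),(143,150),(132,178),(53,160)],[(402,310),(450,310),(452,380),(400,380)],.12)
for a,b in [((97,99),(427,243)),((107,157),(427,325))]:
    o1,d1=ray(Ks,s(a));o2,d2=ray(Kd,d(b));t=np.linalg.lstsq(np.c_[d1,-d2],o2-o1,rcond=None)[0]
    print((o1+d1*t[0]).round(4),(o2+d2*t[1]).round(4))
E
```

```text
deck
   [[0.698, 0.014], [0.666, -0.109], [0.544, -0.072], [0.568, 0.045]] mean [ 0.6189 -0.0306]
   [[0.663, -0.101], [0.534, -0.062], [0.564, 0.057], [0.699, 0.016]] mean [ 0.6148 -0.0222]
well
   [[0.66, -0.004], [0.652, -0.063], [0.581, -0.049], [0.595, 0.009]] mean [ 0.6222 -0.0266]
   [[0.643, -0.068], [0.576, -0.045], [0.594, 0.013], [0.661, -0.006]] mean [ 0.6185 -0.0264]
slots
   [[0.632, 0.008], [0.61, -0.064]] mean [ 0.6213 -0.028 ]
   [[0.605, -0.064], [0.631, 0.013]] mean [ 0.6176 -0.0256]
block
   [[0.479, -0.017], [0.489, -0.156], [0.397, -0.161], [0.383, -0.026]] mean [ 0.437  -0.0897]
   [[0.486, -0.15], [0.393, -0.161], [0.379, -0.017], [0.471, -0.006]] mean [ 0.4323 -0.0836]
base
   [[0.437, 0.179], [0.483, 0.114], [0.424, 0.081], [0.377, 0.158]] mean [0.4303 0.1331]
   [[0.483, 0.118], [0.419, 0.087], [0.373, 0.171], [0.438, 0.206]] mean [0.4286 0.1455]
tankrim
   [[0.497, -0.304], [0.57, -0.389], [0.581, -0.314], [0.49, -0.376]] mean [ 0.5345 -0.3459]
   [[0.57, -0.286], [0.474, -0.335], [0.556, -0.395], [0.493, -0.236]] mean [ 0.5234 -0.313 ]
postfoot
   [[0.42, 0.164]] mean [0.4199 0.164 ]
   [[0.419, 0.161]] mean [0.4185 0.161 ]
fork
   [[0.437, 0.129]] mean [0.4372 0.1293]
   [[0.436, 0.127]] mean [0.4357 0.1271]
forkcorners
   [[0.426, 0.18], [0.464, 0.115], [0.434, 0.095], [0.405, 0.165]] mean [0.4322 0.1387]
   [[0.462, 0.111], [0.433, 0.097], [0.4, 0.166], [0.428, 0.18]] mean [0.4309 0.1384]
[0.4363 0.1277 0.1887] [0.4357 0.1277 0.1882]
[0.4346 0.127  0.1252] [0.4358 0.127  0.1259]
```

```bash
cat >>h.py <<'E'
def plan(x,y,z,th,o=None):
    "th: angle (deg) of tool y in world; tool down. Prints row in drive units"
    o=o or bot.get_obs();r=R.from_quat(o["tool_rot"]);p=np.array(o["eef_pos"])
    t=np.radians(th);Y=np.array([np.cos(t),np.sin(t),0]);Z=np.array([0,0,-1.]);X=np.cross(Y,Z)
    T=R.from_matrix(np.c_[X,Y,Z])
    d=r.inv().apply(np.array([x,y,z])-p)/.05;w=np.degrees((r.inv()*T).as_rotvec())/5
    cur=np.degrees(np.arctan2(*r.as_matrix()[1::-1,1]))
    print("now",p.round(4),"th",round(cur,2),"j6",round(o["joint_pos"][5],3),"clk",round(o["clock"],2),"\n  d",d.round(3),"w",w.round(3))
E
python3 - <<'E'
from h import *
plan(.486,-.408,.25,-32.7)
E
```

```text
now [0.1192 0.4856 0.2423] th 76.2 j6 1.571 clk 1.5 
  d [-11.386 -15.606  -0.153] w [-0.000e+00  1.000e-03  2.178e+01]
```

>>> {"method": "drive_tool", "body": {
  "rows": [
    {"dx": -3,"dy": -4,"dz": -0.3,"wz": 6},
    {"dx": -3,"dy": -4,"dz": -0.3,"wz": 6},
    {"dx": -3,"dy": -4,"dz": -0.3,"wz": 6},
    {"dx": -3,"dy": -4,"dz": -0.3,"wz": 6},
    {"dx": -7,"dy": -9.6,"dz": -0.3,"wz": 13},
    {"dx": -7,"dy": -9.6,"dz": -0.3,"wz": 13},
    {"dx": -7,"dy": -9.6,"dz": -0.3,"wz": 13},
    {"dx": -7,"dy": -9.6,"dz": -0.3,"wz": 13},
    {"dx": -7,"dy": -9.6,"dz": -0.3,"wz": 13},
    {"dx": -11.4,"dy": -15.6,"dz": -0.15,"wz": 21.8},
    {"dx": -11.4,"dy": -15.6,"dz": -0.15,"wz": 21.8},
    {"dx": -11.4,"dy": -15.6,"dz": -0.15,"wz": 21.8},
    {"dx": -11.4,"dy": -15.6,"dz": -0.15,"wz": 21.8},
    {"dx": -11.4,"dy": -15.6,"dz": -0.15,"wz": 21.8},
    {"dx": -11.4,"dy": -15.6,"dz": -0.15,"wz": 21.8},
    {"dx": -11.4,"dy": -15.6,"dz": -0.15,"wz": 21.8},
    {"dx": -11.4,"dy": -15.6,"dz": -0.15,"wz": 21.8},
    {"dx": -11.4,"dy": -15.6,"dz": -0.15,"wz": 21.8},
    {"dx": -11.4,"dy": -15.6,"dz": -0.15,"wz": 21.8},
    {"dx": -11.4,"dy": -15.6,"dz": -0.15,"wz": 21.8}
  ]
}}

```text
invalid input at $.rows[0]: expected keys dx, dy, dz, wx, wy, wz, hand
```

>>> {"method": "drive_tool", "body": {
  "rows": [
    {"dx": -3,"dy": -4,"dz": -0.3,"wx": 0,"wy": 0,"wz": 6,"hand": 85},
    {"dx": -3,"dy": -4,"dz": -0.3,"wx": 0,"wy": 0,"wz": 6,"hand": 85},
    {"dx": -3,"dy": -4,"dz": -0.3,"wx": 0,"wy": 0,"wz": 6,"hand": 85},
    {"dx": -3,"dy": -4,"dz": -0.3,"wx": 0,"wy": 0,"wz": 6,"hand": 85},
    {"dx": -7,"dy": -9.6,"dz": -0.3,"wx": 0,"wy": 0,"wz": 13,"hand": 85},
    {"dx": -7,"dy": -9.6,"dz": -0.3,"wx": 0,"wy": 0,"wz": 13,"hand": 85},
    {"dx": -7,"dy": -9.6,"dz": -0.3,"wx": 0,"wy": 0,"wz": 13,"hand": 85},
    {"dx": -7,"dy": -9.6,"dz": -0.3,"wx": 0,"wy": 0,"wz": 13,"hand": 85},
    {"dx": -7,"dy": -9.6,"dz": -0.3,"wx": 0,"wy": 0,"wz": 13,"hand": 85},
    {"dx": -11.4,"dy": -15.6,"dz": -0.15,"wx": 0,"wy": 0,"wz": 21.8,"hand": 85},
    {"dx": -11.4,"dy": -15.6,"dz": -0.15,"wx": 0,"wy": 0,"wz": 21.8,"hand": 85},
    {"dx": -11.4,"dy": -15.6,"dz": -0.15,"wx": 0,"wy": 0,"wz": 21.8,"hand": 85},
    {"dx": -11.4,"dy": -15.6,"dz": -0.15,"wx": 0,"wy": 0,"wz": 21.8,"hand": 85},
    {"dx": -11.4,"dy": -15.6,"dz": -0.15,"wx": 0,"wy": 0,"wz": 21.8,"hand": 85},
    {"dx": -11.4,"dy": -15.6,"dz": -0.15,"wx": 0,"wy": 0,"wz": 21.8,"hand": 85},
    {"dx": -11.4,"dy": -15.6,"dz": -0.15,"wx": 0,"wy": 0,"wz": 21.8,"hand": 85},
    {"dx": -11.4,"dy": -15.6,"dz": -0.15,"wx": 0,"wy": 0,"wz": 21.8,"hand": 85},
    {"dx": -11.4,"dy": -15.6,"dz": -0.15,"wx": 0,"wy": 0,"wz": 21.8,"hand": 85},
    {"dx": -11.4,"dy": -15.6,"dz": -0.15,"wx": 0,"wy": 0,"wz": 21.8,"hand": 85},
    {"dx": -11.4,"dy": -15.6,"dz": -0.15,"wx": 0,"wy": 0,"wz": 21.8,"hand": 85}
  ]
}}

```text
clock: 3.5
eef_pos: [0.4874, -0.412, 0.2476]
tool_rot: [0.879, 0.477, -0.0, -0.0]
ft_force: [-0.6, 1.0, 0.4]
grip_width: 0.0848
grasp_force: 0.0
```

```bash
python3 - <<'E'
from h import *
import pickle
o=bot.get_obs();im=bot.camera("wrist");pickle.dump((o,im),open("w1.pkl","wb"))
K=cam("wrist",o);c=proj(K,[[.53,-.343,.1]])[0];print(c,o["joint_vel"][:3])
x0,y0=int(max(0,min(440,c[0]-100))),int(max(0,min(250,c[1]-75)));print(x0,y0)
crop(im,x0,y0,200,150,4,"pics/w1.png")
E
```

```text
[309.68844149  98.82033187] [-0.09221759  0.27850937  0.45644662]
209 23
```

View pics/w1.png

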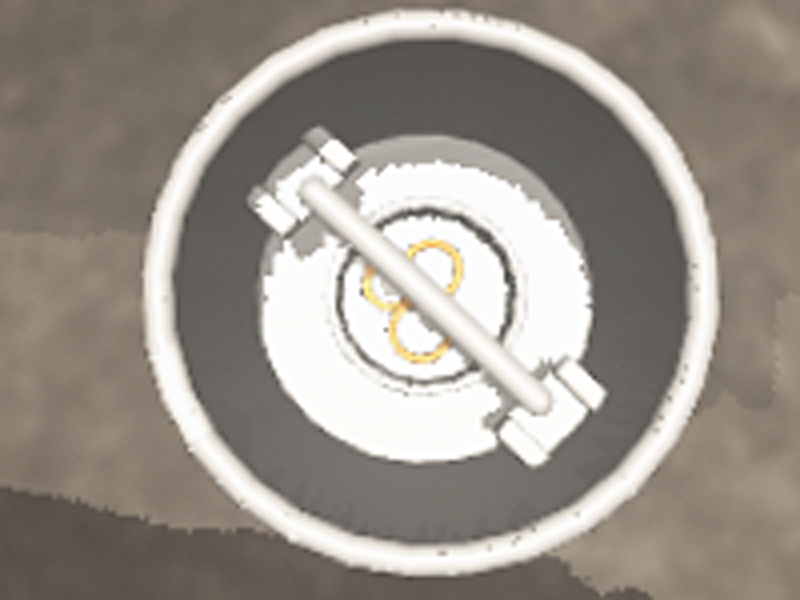

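```bash
python3 - <<'E'
from h import *
import pickle
o,im=pickle.load(open("w1.pkl","rb"));K=cam("wrist",o);print(o["eef_pos"])
q=lambda p:np.array(p)/4+[209,23]
a,b=[atz(K,q(p),.07) for p in [(306,178),(546,408)]];print(a,b,(a+b)/2,np.linalg.norm(a-b),np.degrees(np.arctan2(*(b-a)[1::-1])))
r=np.array([atz(K,q(p),.142)[:2] for p in [(145,290),(718,290),(431,10),(431,577),(230,88),(634,90)]]);A=np.c_[2*r,np.ones(6)];s=np.linalg.lstsq(A,(r**2).sum(1),rcond=None)[0];print(s[:2],np.sqrt(s[2]+s[:2]@s[:2]))
plan(.436,.1275,.26,26.5)
plan(.436,.1275,.26,116.5)
E
```

```text
[ 0.48736187 -0.41204745  0.24763803]
[ 0.52723451 -0.30356303  0.07      ] [ 0.54562614 -0.38392986  0.07      ] [ 0.53643032 -0.34374644  0.07      ] 0.08244440489702673 -77.1100443101594
[ 0.53610742 -0.34438168] 0.05501401912973698
now [ 0.4875 -0.4126  0.2474] th -33.0 j6 1.445 clk 3.55 
  d [ 8.498 -6.748 -0.26 ] w [-8.00e-03  9.00e-03 -1.19e+01]
now [ 0.4875 -0.4126  0.2474] th -33.0 j6 1.445 clk 3.55 
  d [ 8.498 -6.748 -0.26 ] w [-1.60e-02  0.00e+00 -2.99e+01]
```

>>> {"method": "drive_tool", "body": {
  "rows": [
    {"dx": 8.5,"dy": -6.7,"dz": -0.26,"wx": 0,"wy": 0,"wz": -11.9,"hand": 60},
    {"dx": 8.5,"dy": -6.7,"dz": -0.26,"wx": 0,"wy": 0,"wz": -11.9,"hand": 60},
    {"dx": 8.5,"dy": -6.7,"dz": -0.26,"wx": 0,"wy": 0,"wz": -11.9,"hand": 60},
    {"dx": 8.5,"dy": -6.7,"dz": -0.26,"wx": 0,"wy": 0,"wz": -11.9,"hand": 60},
    {"dx": 8.5,"dy": -6.7,"dz": -0.26,"wx": 0,"wy": 0,"wz": -11.9,"hand": 60},
    {"dx": 8.5,"dy": -6.7,"dz": -0.26,"wx": 0,"wy": 0,"wz": -11.9,"hand": 60},
    {"dx": 8.5,"dy": -6.7,"dz": -0.26,"wx": 0,"wy": 0,"wz": -11.9,"hand": 60},
    {"dx": 8.5,"dy": -6.7,"dz": -0.26,"wx": 0,"wy": 0,"wz": -11.9,"hand": 60},
    {"dx": 8.5,"dy": -6.7,"dz": -0.26,"wx": 0,"wy": 0,"wz": -11.9,"hand": 60},
    {"dx": 8.5,"dy": -6.7,"dz": -0.26,"wx": 0,"wy": 0,"wz": -11.9,"hand": 60},
    {"dx": 8.5,"dy": -6.7,"dz": -0.26,"wx": 0,"wy": 0,"wz": -11.9,"hand": 60},
    {"dx": 8.5,"dy": -6.7,"dz": -0.26,"wx": 0,"wy": 0,"wz": -11.9,"hand": 60},
    {"dx": 8.5,"dy": -6.7,"dz": -0.26,"wx": 0,"wy": 0,"wz": -11.9,"hand": 60},
    {"dx": 8.5,"dy": -6.7,"dz": -0.26,"wx": 0,"wy": 0,"wz": -11.9,"hand": 60},
    {"dx": 8.5,"dy": -6.7,"dz": -0.26,"wx": 0,"wy": 0,"wz": -11.9,"hand": 60},
    {"dx": 8.5,"dy": -6.7,"dz": -0.26,"wx": 0,"wy": 0,"wz": -11.9,"hand": 60},
    {"dx": 8.5,"dy": -6.7,"dz": -0.26,"wx": 0,"wy": 0,"wz": -11.9,"hand": 60}
  ]
}}

```text
clock: 5.25
eef_pos: [0.4356, 0.1299, 0.2628]
tool_rot: [0.526, 0.851, -0.0, 0.0]
ft_force: [-0.3, 0.1, 1.0]
grip_width: 0.0603
grasp_force: 0.0
```

```bash
python3 - <<'E'
from h import *
import pickle
o=bot.get_obs();im=bot.camera("wrist");pickle.dump((o,im),open("w2.pkl","wb"))
K=cam("wrist",o);c=proj(K,[[.436,.1275,.188],[.436,.1275,.12]]);print(c,o["joint_vel"][:3])
plan(.436,.1275,.26,26.5)
x0,y0=int(np.clip(c[0,0]-100,0,440)),int(np.clip(c[0,1]-75,0,250));print(x0,y0)
crop(im,x0,y0,200,150,4,"pics/w2.png")
E
```

```text
[[310.78761002 218.39058898]
 [311.0692859  190.71742911]] [0.00726586 0.00238954 0.00157432]
now [0.4356 0.13   0.2628] th 26.6 j6 1.397 clk 5.3 
  d [-0.049 -0.015  0.056] w [-0.     0.     0.021]
210 143
```

View pics/w2.png

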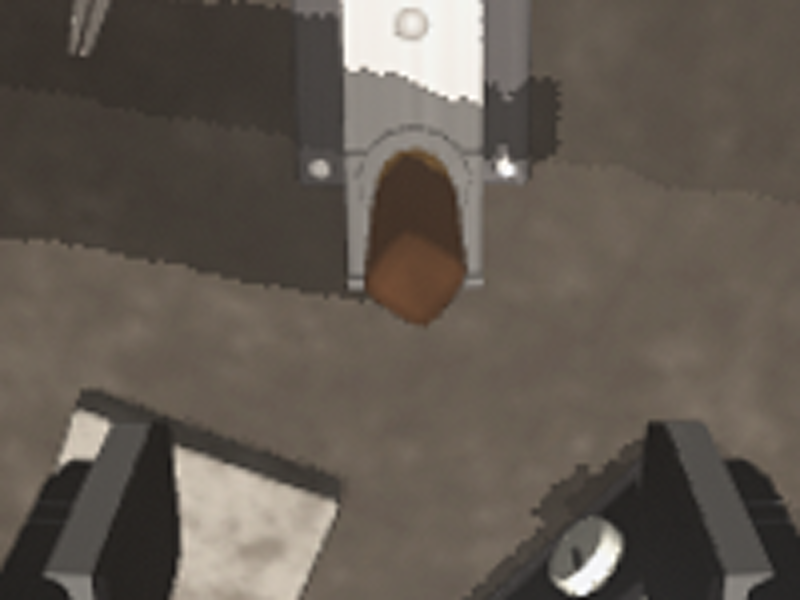

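```bash
python3 - <<'E'
from h import *
import pickle
o,im=pickle.load(open("w2.pkl","rb"));K=cam("wrist",o)
q=lambda p:np.array(p)/4+[210,143]
C=np.array([atz(K,q(p),.188)[:2] for p in [(367,280),(408,233),(467,268),(424,322)]]);print(C.round(4),C.mean(0))
for i in range(4):
    e=C[(i+1)%4]-C[i];print(np.linalg.norm(e).round(4),np.degrees(np.arctan2(e[1],e[0])).round(1))
print("fork", [atz(K,q(p),.12)[:2].round(4) for p in [(348,285),(483,283),(343,50),(483,50)]])
print(np.degrees(np.arctan2(*(atz(K,q((344,60)),.12)-atz(K,q((348,285)),.12))[1::-1])),np.degrees(np.arctan2(*(atz(K,q((484,60)),.12)-atz(K,q((483,283)),.12))[1::-1])))
S=cv2.imread("pics/side0.png")
for c,s in(("scene",cv2.imread("pics/scene0.png")),("side",S)):
    p=proj(cam(c),[[.436,.1275,.188],[.436,.1275,.12],[.436,.1275,.035]]);print(c,p.round(1))
im=bot.camera("side")
a=cv2.resize(im[225:320,275:325],None,fx=6,fy=6,interpolation=cv2.INTER_CUBIC)
b=cv2.resize(cv2.imread("pics/scene0.png")[135:215,222:282,::-1],None,fx=7,fy=7,interpolation=cv2.INTER_CUBIC)
H=max(a.shape[0],b.shape[0]);f=lambda x:cv2.copyMakeBorder(x,0,H-x.shape[0],0,5,cv2.BORDER_CONSTANT)
cv2.imwrite("pics/hook.png",np.hstack([f(a),f(b)])[:,:,::-1])
E
```

```text
[[0.4284 0.1283]
 [0.431  0.1395]
 [0.4433 0.1383]
 [0.4411 0.1256]] [0.43593585 0.13293727]
0.0115 77.1
0.0124 -5.4
0.0129 -99.5
0.013 168.1
fork [array([0.4345, 0.1006]), array([0.4629, 0.1155]), array([0.4089, 0.1509]), array([0.437, 0.165])]
116.80149530819529 117.42323381123575
scene [[244.4 155.3]
 [247.9 173.6]
 [252.  194.5]]
side [[298.4 216. ]
 [298.2 244. ]
 [298.1 276.2]]
```

View pics/hook.png

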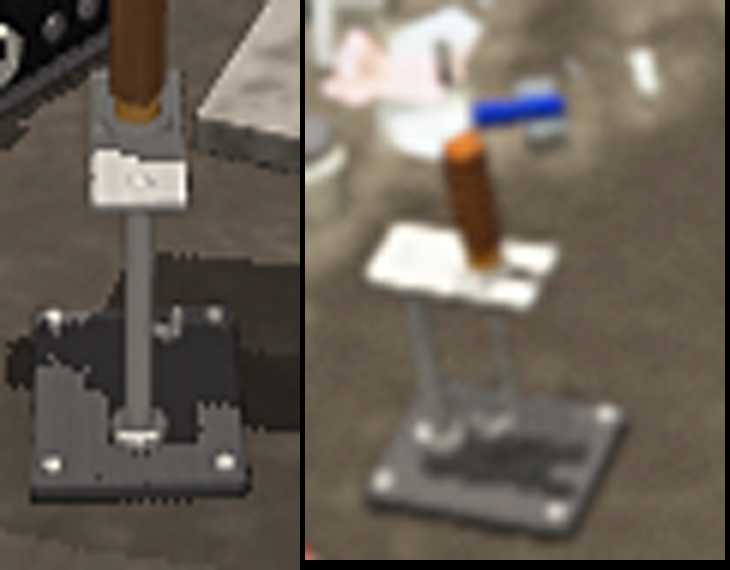

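```bash
python3 - <<'E'
from h import *
for th in (80,116,170,260):
    u=np.array([np.cos(np.radians(th)),np.sin(np.radians(th)),0]);g=np.array([.436,.1285,.16])
    P=[g+[0,0,-.1255],g+u*.0085-[0,0,.128],g+u*.0175-[0,0,.1145]]
    a=(proj(cam("side"),P)-[275,225])*6;b=(proj(cam("scene"),P)-[222,135])*7+[305,0]
    print(th,a.round().tolist(),b.round().tolist())
E
```

```text
80 [[137.0, 310.0], [123.0, 328.0], [108.0, 311.0]] [[513.0, 416.0], [504.0, 410.0], [488.0, 376.0]]
116 [[137.0, 310.0], [137.0, 331.0], [137.0, 317.0]] [[513.0, 416.0], [496.0, 417.0], [472.0, 391.0]]
170 [[137.0, 310.0], [156.0, 324.0], [177.0, 304.0]] [[513.0, 416.0], [497.0, 430.0], [475.0, 417.0]]
260 [[137.0, 310.0], [151.0, 303.0], [166.0, 261.0]] [[513.0, 416.0], [525.0, 432.0], [532.0, 421.0]]
```

>>> {"method": "drive_tool", "body": {
  "rows": [
    {"dx": 0,"dy": 0,"dz": 0,"wx": 0,"wy": 0,"wz": 7.3,"hand": 60},
    {"dx": 0,"dy": 0,"dz": 0,"wx": 0,"wy": 0,"wz": 7.3,"hand": 60},
    {"dx": 0,"dy": 0,"dz": 0,"wx": 0,"wy": 0,"wz": 7.3,"hand": 60},
    {"dx": 0,"dy": 0,"dz": 0,"wx": 0,"wy": 0,"wz": 7.3,"hand": 60},
    {"dx": 0,"dy": 0,"dz": 0,"wx": 0,"wy": 0,"wz": 7.3,"hand": 60},
    {"dx": 0,"dy": 0,"dz": 0,"wx": 0,"wy": 0,"wz": 7.3,"hand": 60},
    {"dx": 0,"dy": 0,"dz": 0.7,"wx": 0,"wy": 0,"wz": 7.3,"hand": 60},
    {"dx": 0,"dy": 0,"dz": 1.3,"wx": 0,"wy": 0,"wz": 7.3,"hand": 60},
    {"dx": 0,"dy": 0,"dz": 1.8,"wx": 0,"wy": 0,"wz": 7.3,"hand": 60},
    {"dx": 0,"dy": 0,"dz": 2.1,"wx": 0,"wy": 0,"wz": 7.3,"hand": 60},
    {"dx": 0,"dy": 0,"dz": 2.2,"wx": 0,"wy": 0,"wz": 7.3,"hand": 60},
    {"dx": 0,"dy": 0,"dz": 2.2,"wx": 0,"wy": 0,"wz": 7.3,"hand": 60},
    {"dx": 0,"dy": 0,"dz": 2.2,"wx": 0,"wy": 0,"wz": 7.3,"hand": 60}
  ]
}}

```text
clock: 6.65
eef_pos: [0.4361, 0.131, 0.1537]
tool_rot: [0.765, 0.644, 0.001, 0.0]
ft_force: [-1.0, -0.8, 0.5]
grip_width: 0.0601
grasp_force: 0.0
```

```bash
python3 - <<'E'
from h import *
plan(.436,.1295,.152,-10)
o=bot.get_obs();im=bot.camera("wrist");crop(im,180,60,260,195,3,"pics/w3.png")
E
```

```text
now [0.4361 0.131  0.1537] th -9.79 j6 2.033 clk 6.65 
  d [-0.03   0.003  0.034] w [ 0.016 -0.008  0.042]
```

View pics/w3.png

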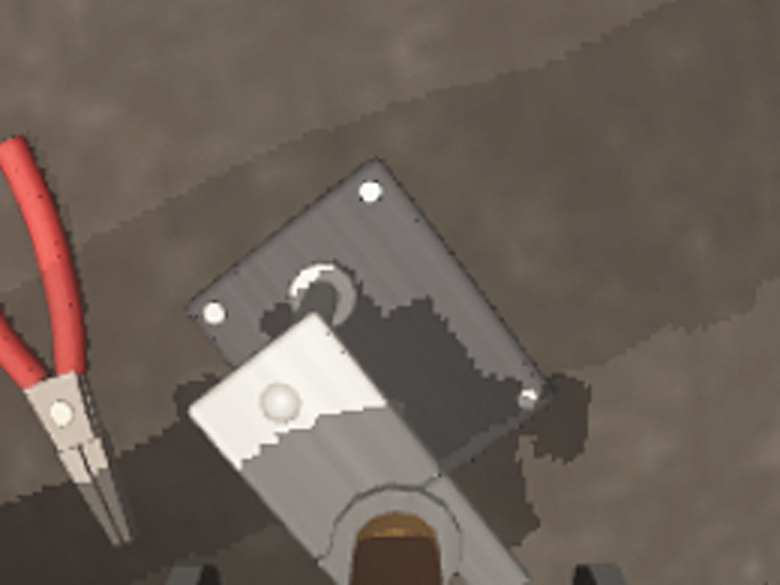

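>>> {"method": "drive_tool", "body": {
  "rows": [
    {"dx": 0,"dy": 0,"dz": 0,"wx": 0,"wy": 0,"wz": 0,"hand": 10},
    {"dx": 0,"dy": 0,"dz": 0,"wx": 0,"wy": 0,"wz": 0,"hand": 10},
    {"dx": 0,"dy": 0,"dz": 0,"wx": 0,"wy": 0,"wz": 0,"hand": 10},
    {"dx": 0,"dy": 0,"dz": 0,"wx": 0,"wy": 0,"wz": 0,"hand": 10},
    {"dx": 0,"dy": 0,"dz": 0,"wx": 0,"wy": 0,"wz": 0,"hand": 10},
    {"dx": 0,"dy": 0,"dz": 0,"wx": 0,"wy": 0,"wz": 0,"hand": 10},
    {"dx": 0,"dy": 0,"dz": 0,"wx": 0,"wy": 0,"wz": 0,"hand": 10},
    {"dx": 0,"dy": 0,"dz": 0,"wx": 0,"wy": 0,"wz": 0,"hand": 10}
  ]
}}

```text
clock: 7.5
eef_pos: [0.4358, 0.1309, 0.1533]
tool_rot: [0.765, 0.644, 0.001, 0.0]
ft_force: [-1.0, -0.2, 6.0]
grip_width: 0.0155
grasp_force: 58.8
```

```bash
python3 - <<'E'
from h import *
plan(.436,.1295,.152,-10)
o=bot.get_obs();print(o["eef_pos"],o["tool_rot"],o["grip_width"],o["grasp_force"],o["ft_force"])
E
```

```text
now [0.4358 0.1309 0.1533] th -9.8 j6 2.034 clk 7.5 
  d [-0.028  0.008  0.027] w [ 0.013 -0.005  0.04 ]
[0.43583296 0.13092636 0.15333565] [7.64918086e-01 6.44127283e-01 5.30709795e-04 2.89225079e-04] 0.015485527339700057 58.82138192653656 [-1.0108331  -0.18500171  5.99398231]
```

>>> {"method": "drive_tool", "body": {
  "rows": [
    {"dx": 0,"dy": 0,"dz": -0.1,"wx": 0,"wy": 0,"wz": 0,"hand": 10},
    {"dx": 0,"dy": 0,"dz": -0.24,"wx": 0,"wy": 0,"wz": 0,"hand": 10},
    {"dx": 0,"dy": 0,"dz": -0.24,"wx": 0,"wy": 0,"wz": 0,"hand": 10},
    {"dx": -0.3,"dy": 0.22,"dz": -0.24,"wx": 0,"wy": 0,"wz": 0,"hand": 10},
    {"dx": -0.65,"dy": 0.48,"dz": -0.24,"wx": 0,"wy": 0,"wz": 0,"hand": 10},
    {"dx": -0.96,"dy": 0.71,"dz": -0.24,"wx": 0,"wy": 0,"wz": 0,"hand": 10},
    {"dx": -0.96,"dy": 0.71,"dz": -0.24,"wx": 0,"wy": 0,"wz": 0,"hand": 10},
    {"dx": -0.96,"dy": 0.71,"dz": -0.24,"wx": 0,"wy": 0,"wz": 0,"hand": 10},
    {"dx": -0.96,"dy": 0.71,"dz": -1,"wx": 0,"wy": 0,"wz": 0,"hand": 10},
    {"dx": -0.96,"dy": 0.71,"dz": -2,"wx": 0,"wy": 0,"wz": 0,"hand": 10},
    {"dx": -0.96,"dy": 0.71,"dz": -3,"wx": 0,"wy": 0,"wz": 0,"hand": 10},
    {"dx": -0.96,"dy": 0.71,"dz": -3.3,"wx": 0,"wy": 0,"wz": 0,"hand": 10},
    {"dx": -0.96,"dy": 0.71,"dz": -3.3,"wx": 0,"wy": 0,"wz": 0,"hand": 10}
  ]
}}

```text
clock: 8.8
eef_pos: [0.4633, 0.0786, 0.3209]
tool_rot: [0.765, 0.645, 0.003, 0.002]
ft_force: [0.6, 0.0, -2.2]
grip_width: 0.0153
grasp_force: 59.0
```

```bash
python3 - <<'E'
from h import *
plan(.5646,-.3375,.32,12.9)
E
```

```text
now [0.4633 0.0786 0.3209] th -9.73 j6 1.908 clk 8.8 
  d [-7.86   3.402  0.018] w [ 0.074 -0.014 -4.525]
```

>>> {"method": "drive_tool", "body": {
  "rows": [
    {"dx": -0.8,"dy": 0.35,"dz": 0,"wx": 0,"wy": 0,"wz": -0.5,"hand": 10},
    {"dx": -1.7,"dy": 0.75,"dz": 0,"wx": 0,"wy": 0,"wz": -1,"hand": 10},
    {"dx": -2.6,"dy": 1.1,"dz": 0,"wx": 0,"wy": 0,"wz": -1.5,"hand": 10},
    {"dx": -3.5,"dy": 1.5,"dz": 0,"wx": 0,"wy": 0,"wz": -2,"hand": 10},
    {"dx": -4.4,"dy": 1.9,"dz": 0,"wx": 0,"wy": 0,"wz": -2.5,"hand": 10},
    {"dx": -5.3,"dy": 2.3,"dz": 0,"wx": 0,"wy": 0,"wz": -3,"hand": 10},
    {"dx": -6.2,"dy": 2.7,"dz": 0,"wx": 0,"wy": 0,"wz": -3.5,"hand": 10},
    {"dx": -7,"dy": 3.05,"dz": 0,"wx": 0,"wy": 0,"wz": -4,"hand": 10},
    {"dx": -7.6,"dy": 3.3,"dz": 0,"wx": 0,"wy": 0,"wz": -4.4,"hand": 10},
    {"dx": -7.86,"dy": 3.4,"dz": 0,"wx": 0,"wy": 0,"wz": -4.52,"hand": 10},
    {"dx": -7.86,"dy": 3.4,"dz": 0,"wx": 0,"wy": 0,"wz": -4.52,"hand": 10},
    {"dx": -7.86,"dy": 3.4,"dz": 0,"wx": 0,"wy": 0,"wz": -4.52,"hand": 10},
    {"dx": -7.86,"dy": 3.4,"dz": 0,"wx": 0,"wy": 0,"wz": -4.52,"hand": 10}
  ]
}}

```text
clock: 10.1
eef_pos: [0.5628, -0.3371, 0.3171]
tool_rot: [0.623, 0.782, 0.0, -0.001]
ft_force: [-0.2, 0.7, -0.6]
grip_width: 0.0156
grasp_force: 58.9
```

```bash
python3 - <<'E'
from h import *
plan(.5646,-.3375,.1688,12.9)
o=bot.get_obs();im=bot.camera("wrist");K=cam("wrist",o)
print(proj(K,[[.5363,-.344,.07],[.5363,-.344,.142],[*o["eef_pos"][:2],.2],[*o["eef_pos"][:2],.29]]))
crop(im,200,60,240,180,3.3,"pics/w4.png")
E
```

```text
now [ 0.5628 -0.3371  0.3171] th 12.88 j6 0.806 clk 10.1 
  d [-0.021  0.037  2.965] w [-0.013 -0.019 -0.004]
[[290.16324595 165.51791946]
 [285.31979593 180.36731624]
 [311.90919037 197.15619145]
 [311.68907596 245.97502873]]
```

View pics/w4.png

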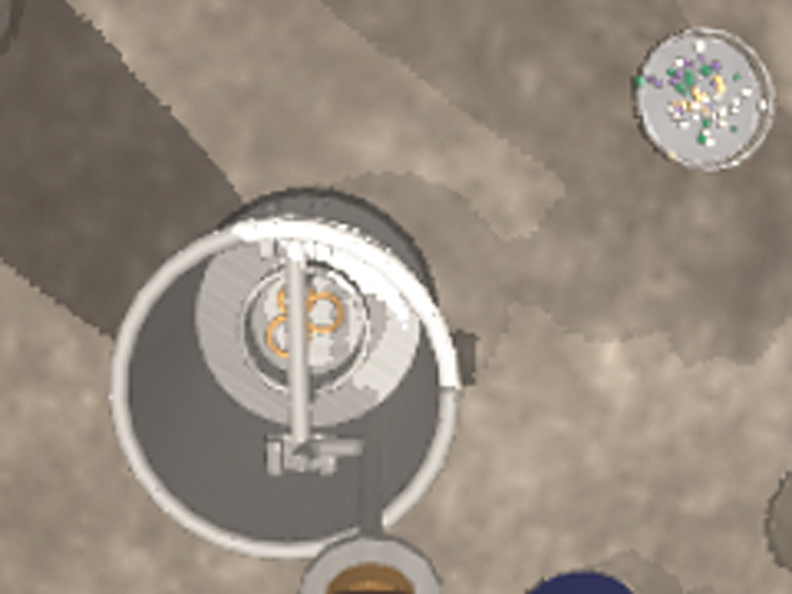

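>>> {"method": "drive_tool", "body": {
  "rows": [
    {"dx": -0.02,"dy": 0.04,"dz": 0.3,"wx": 0,"wy": 0,"wz": 0,"hand": 10},
    {"dx": -0.02,"dy": 0.04,"dz": 0.7,"wx": 0,"wy": 0,"wz": 0,"hand": 10},
    {"dx": -0.02,"dy": 0.04,"dz": 1.1,"wx": 0,"wy": 0,"wz": 0,"hand": 10},
    {"dx": -0.02,"dy": 0.04,"dz": 1.5,"wx": 0,"wy": 0,"wz": 0,"hand": 10},
    {"dx": -0.02,"dy": 0.04,"dz": 1.9,"wx": 0,"wy": 0,"wz": 0,"hand": 10},
    {"dx": -0.02,"dy": 0.04,"dz": 2.2,"wx": 0,"wy": 0,"wz": 0,"hand": 10},
    {"dx": -0.02,"dy": 0.04,"dz": 2.5,"wx": 0,"wy": 0,"wz": 0,"hand": 10},
    {"dx": -0.02,"dy": 0.04,"dz": 2.75,"wx": 0,"wy": 0,"wz": 0,"hand": 10},
    {"dx": -0.02,"dy": 0.04,"dz": 2.9,"wx": 0,"wy": 0,"wz": 0,"hand": 10},
    {"dx": -0.02,"dy": 0.04,"dz": 2.96,"wx": 0,"wy": 0,"wz": 0,"hand": 10},
    {"dx": -0.02,"dy": 0.04,"dz": 2.96,"wx": 0,"wy": 0,"wz": 0,"hand": 10},
    {"dx": -0.02,"dy": 0.04,"dz": 2.96,"wx": 0,"wy": 0,"wz": 0,"hand": 10}
  ]
}}

```text
clock: 11.35
eef_pos: [0.5654, -0.3394, 0.1706]
tool_rot: [0.624, 0.782, 0.0, 0.001]
ft_force: [-0.3, -0.6, -1.6]
grip_width: 0.0153
grasp_force: 59.0
```

```bash
python3 - <<'E'
from h import *
plan(.5363+.0085*.975,-.344+.0065+.0085*.223-.0047,.1688,12.9)
E
```

```text
now [ 0.5654 -0.3394  0.1706] th 12.81 j6 0.807 clk 11.35 
  d [ 0.075 -0.41   0.036] w [ 0.011  0.011 -0.019]
```

>>> {"method": "drive_tool", "body": {
  "rows": [
    {"dx": 0,"dy": 0,"dz": 0.04,"wx": 0,"wy": 0,"wz": 0,"hand": 10},
    {"dx": 0,"dy": -0.1,"dz": 0.04,"wx": 0,"wy": 0,"wz": 0,"hand": 10},
    {"dx": 0,"dy": -0.2,"dz": 0.04,"wx": 0,"wy": 0,"wz": 0,"hand": 10},
    {"dx": 0,"dy": -0.3,"dz": 0.04,"wx": 0,"wy": 0,"wz": 0,"hand": 10},
    {"dx": 0,"dy": -0.41,"dz": 0.04,"wx": 0,"wy": 0,"wz": 0,"hand": 10},
    {"dx": 0,"dy": -0.41,"dz": 0.04,"wx": 0,"wy": 0,"wz": 0,"hand": 10},
    {"dx": 0,"dy": -0.41,"dz": 0.04,"wx": 0,"wy": 0,"wz": 0,"hand": 10}
  ]
}}

```text
clock: 12.05
eef_pos: [0.5449, -0.3439, 0.168]
tool_rot: [0.624, 0.781, 0.0, 0.0]
ft_force: [-0.4, -0.5, -1.8]
grip_width: 0.015
grasp_force: 59.0
```

```bash
python3 - <<'E'
from h import *
plan(.5446,-.3422,.335,12.9)
im=bot.camera("wrist");crop(im,220,100,200,150,4,"pics/w5.png")
E
```

```text
now [ 0.5449 -0.3439  0.168 ] th 12.78 j6 0.785 clk 12.05 
  d [ 3.40e-02  3.00e-03 -3.34e+00] w [ 0.004  0.002 -0.024]
```

View pics/w5.png

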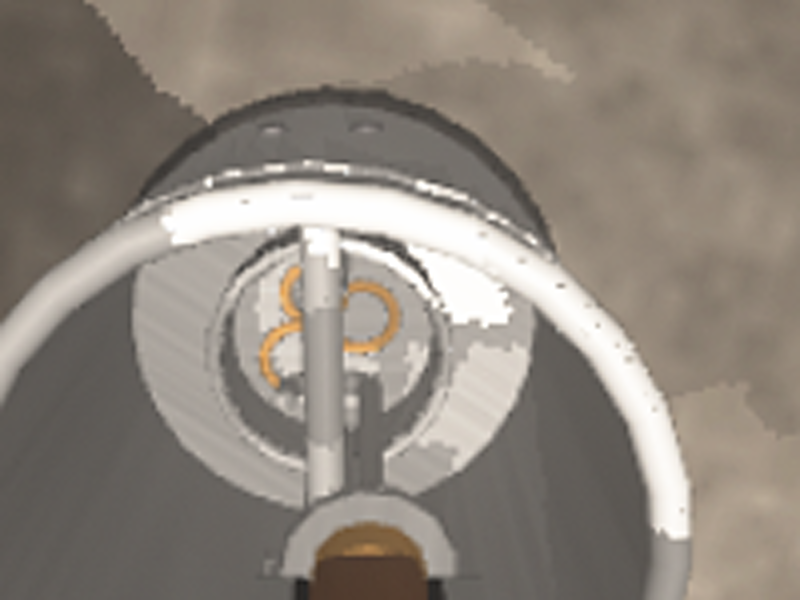

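>>> {"method": "drive_tool", "body": {
  "rows": [
    {"dx": 0,"dy": 0,"dz": -0.15,"wx": 0,"wy": 0,"wz": 0,"hand": 10},
    {"dx": 0,"dy": 0,"dz": -0.25,"wx": 0,"wy": 0,"wz": 0,"hand": 10},
    {"dx": 0,"dy": 0,"dz": -0.35,"wx": 0,"wy": 0,"wz": 0,"hand": 10},
    {"dx": 0,"dy": 0,"dz": -0.5,"wx": 0,"wy": 0,"wz": 0,"hand": 10},
    {"dx": 0,"dy": 0,"dz": -0.7,"wx": 0,"wy": 0,"wz": 0,"hand": 10},
    {"dx": 0,"dy": 0,"dz": -0.9,"wx": 0,"wy": 0,"wz": 0,"hand": 10},
    {"dx": 0,"dy": 0,"dz": -1.15,"wx": 0,"wy": 0,"wz": 0,"hand": 10},
    {"dx": 0,"dy": 0,"dz": -1.4,"wx": 0,"wy": 0,"wz": 0,"hand": 10},
    {"dx": 0,"dy": 0,"dz": -1.7,"wx": 0,"wy": 0,"wz": 0,"hand": 10},
    {"dx": 0,"dy": 0,"dz": -2,"wx": 0,"wy": 0,"wz": 0,"hand": 10},
    {"dx": 0,"dy": 0,"dz": -2.3,"wx": 0,"wy": 0,"wz": 0,"hand": 10},
    {"dx": 0,"dy": 0,"dz": -2.6,"wx": 0,"wy": 0,"wz": 0,"hand": 10},
    {"dx": 0,"dy": 0,"dz": -2.9,"wx": 0,"wy": 0,"wz": 0,"hand": 10},
    {"dx": 0,"dy": 0,"dz": -3.15,"wx": 0,"wy": 0,"wz": 0,"hand": 10},
    {"dx": 0,"dy": 0,"dz": -3.3,"wx": 0,"wy": 0,"wz": 0,"hand": 10},
    {"dx": 0,"dy": 0,"dz": -3.4,"wx": 0,"wy": 0,"wz": 0,"hand": 10},
    {"dx": 0,"dy": 0,"dz": -3.4,"wx": 0,"wy": 0,"wz": 0,"hand": 10},
    {"dx": 0,"dy": 0,"dz": -3.4,"wx": 0,"wy": 0,"wz": 0,"hand": 10}
  ]
}}

```text
clock: 13.9
eef_pos: [0.5449, -0.3437, 0.3373]
tool_rot: [0.624, 0.782, -0.0, -0.0]
ft_force: [0.2, -0.0, -2.5]
grip_width: 0.0151
grasp_force: 58.8
```

```bash
python3 - <<'E'
from h import *
# target: bar at block centre; shank = bar + 8.5mm along tool y
t=np.radians(12.9);y=np.array([np.cos(t),np.sin(t)]);s=np.array([.4345,-.087])+.0085*y;print(s)
plan(*s,.337,12.9)
im=bot.camera("wrist");cv2.imwrite("pics/w6f.png",im[:,:,::-1]);crop(im,200,90,240,180,3.3,"pics/w6.png")
E
```

```text
[ 0.44278547 -0.08510237]
now [ 0.5449 -0.3437  0.3373] th 12.81 j6 0.785 clk 13.9 
  d [ 5.496 -0.846  0.01 ] w [-0.007 -0.007 -0.019]
```

View pics/w6.png

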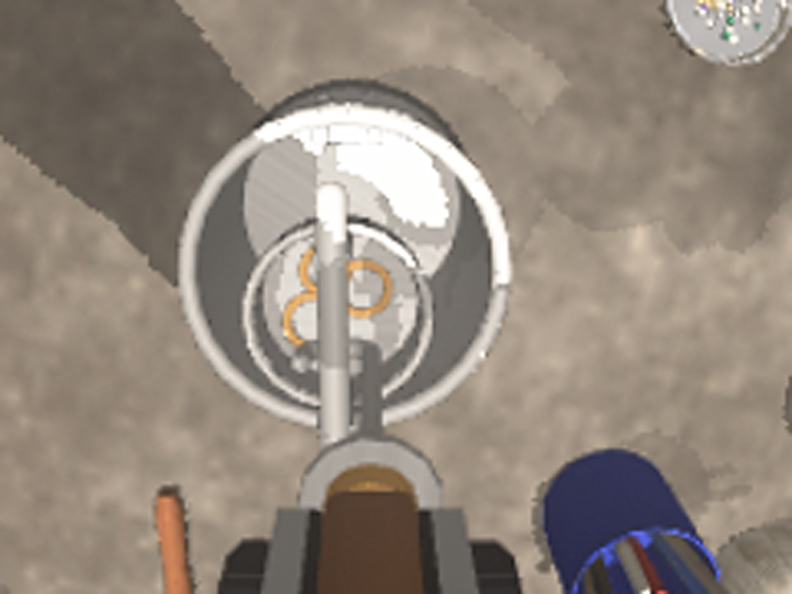

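>>> {"method": "drive_tool", "body": {
  "rows": [
    {"dx": 0.05,"dy": -0.01,"dz": 0,"wx": 0,"wy": 0,"wz": 0,"hand": 10},
    {"dx": 0.17,"dy": -0.03,"dz": 0,"wx": 0,"wy": 0,"wz": 0,"hand": 10},
    {"dx": 0.37,"dy": -0.06,"dz": 0,"wx": 0,"wy": 0,"wz": 0,"hand": 10},
    {"dx": 0.65,"dy": -0.1,"dz": 0,"wx": 0,"wy": 0,"wz": 0,"hand": 10},
    {"dx": 1,"dy": -0.15,"dz": 0,"wx": 0,"wy": 0,"wz": 0,"hand": 10},
    {"dx": 1.4,"dy": -0.22,"dz": 0,"wx": 0,"wy": 0,"wz": 0,"hand": 10},
    {"dx": 1.85,"dy": -0.28,"dz": 0,"wx": 0,"wy": 0,"wz": 0,"hand": 10},
    {"dx": 2.3,"dy": -0.35,"dz": 0,"wx": 0,"wy": 0,"wz": 0,"hand": 10},
    {"dx": 2.75,"dy": -0.42,"dz": 0,"wx": 0,"wy": 0,"wz": 0,"hand": 10},
    {"dx": 3.2,"dy": -0.49,"dz": 0,"wx": 0,"wy": 0,"wz": 0,"hand": 10},
    {"dx": 3.65,"dy": -0.56,"dz": 0,"wx": 0,"wy": 0,"wz": 0,"hand": 10},
    {"dx": 4.1,"dy": -0.63,"dz": 0,"wx": 0,"wy": 0,"wz": 0,"hand": 10},
    {"dx": 4.5,"dy": -0.7,"dz": 0,"wx": 0,"wy": 0,"wz": 0,"hand": 10},
    {"dx": 4.85,"dy": -0.75,"dz": 0,"wx": 0,"wy": 0,"wz": 0,"hand": 10},
    {"dx": 5.13,"dy": -0.79,"dz": 0,"wx": 0,"wy": 0,"wz": 0,"hand": 10},
    {"dx": 5.33,"dy": -0.82,"dz": 0,"wx": 0,"wy": 0,"wz": 0,"hand": 10},
    {"dx": 5.45,"dy": -0.84,"dz": 0,"wx": 0,"wy": 0,"wz": 0,"hand": 10},
    {"dx": 5.5,"dy": -0.85,"dz": 0,"wx": 0,"wy": 0,"wz": 0,"hand": 10},
    {"dx": 5.5,"dy": -0.85,"dz": 0,"wx": 0,"wy": 0,"wz": 0,"hand": 10},
    {"dx": 5.5,"dy": -0.85,"dz": 0,"wx": 0,"wy": 0,"wz": 0,"hand": 10}
  ]
}}

```text
clock: 15.95
eef_pos: [0.4429, -0.0854, 0.3377]
tool_rot: [0.624, 0.781, -0.0, 0.0]
ft_force: [0.2, 0.4, -2.5]
grip_width: 0.0154
grasp_force: 58.7
```

```bash
python3 - <<'E'
from h import *
o=bot.get_obs();g=o["eef_pos"][2]+.0067;print("bar z if hooked",g-.1215)
plan(.4428,-.0851,.079+.1215-.0067,12.9)
for c in ("wrist","side","scene"):
    im=bot.camera(c);print(c,[(np.round(d["extent"],1).tolist(),round(d["score"],2)) for d in bot.look_for(c,"basket_bar")[:2]], proj(cam(c,o),[[.4345,-.087,g-.1215]]).round(1), proj(cam(c,o),[[.4345,-.087,g-.1215-.047]]).round(1))
E
```

```text
bar z if hooked 0.2228998984227606
now [ 0.4429 -0.0854  0.3377] th 12.77 j6 1.158 clk 15.95 
  d [ 0.007 -0.     2.878] w [-0.001  0.003 -0.025]
wrist [([301.3, 184.1, 52.2, 76.4], 0.63)] [[301.6 197.4]] [[303.1 182.4]]
side [([340.6, 172.2, 21.6, 32.5], 0.92), ([278.8, 194.6, 10.3, 4.1], 0.69)] [[338.7 161.8]] [[337.7 179.6]]
scene [([298.9, 192.3, 29.8, 30.7], 0.59)] [[299.6 181.6]] [[300.7 195. ]]
```

>>> {"method": "drive_tool", "body": {
  "rows": [
    {"dx": 0,"dy": 0,"dz": 0.1,"wx": 0,"wy": 0,"wz": 0,"hand": 10},
    {"dx": 0,"dy": 0,"dz": 0.3,"wx": 0,"wy": 0,"wz": 0,"hand": 10},
    {"dx": 0,"dy": 0,"dz": 0.6,"wx": 0,"wy": 0,"wz": 0,"hand": 10},
    {"dx": 0,"dy": 0,"dz": 0.95,"wx": 0,"wy": 0,"wz": 0,"hand": 10},
    {"dx": 0,"dy": 0,"dz": 1.3,"wx": 0,"wy": 0,"wz": 0,"hand": 10},
    {"dx": 0,"dy": 0,"dz": 1.65,"wx": 0,"wy": 0,"wz": 0,"hand": 10},
    {"dx": 0,"dy": 0,"dz": 2,"wx": 0,"wy": 0,"wz": 0,"hand": 10},
    {"dx": 0,"dy": 0,"dz": 2.3,"wx": 0,"wy": 0,"wz": 0,"hand": 10},
    {"dx": 0,"dy": 0,"dz": 2.5,"wx": 0,"wy": 0,"wz": 0,"hand": 10},
    {"dx": 0,"dy": 0,"dz": 2.65,"wx": 0,"wy": 0,"wz": 0,"hand": 10},
    {"dx": 0,"dy": 0,"dz": 2.75,"wx": 0,"wy": 0,"wz": 0,"hand": 10},
    {"dx": 0,"dy": 0,"dz": 2.82,"wx": 0,"wy": 0,"wz": 0,"hand": 10},
    {"dx": 0,"dy": 0,"dz": 2.87,"wx": 0,"wy": 0,"wz": 0,"hand": 10},
    {"dx": 0,"dy": 0,"dz": 2.92,"wx": 0,"wy": 0,"wz": 0,"hand": 10},
    {"dx": 0,"dy": 0,"dz": 2.97,"wx": 0,"wy": 0,"wz": 0,"hand": 10},
    {"dx": 0,"dy": 0,"dz": 3.05,"wx": 0,"wy": 0,"wz": 0,"hand": 10},
    {"dx": 0,"dy": 0,"dz": 3.12,"wx": 0,"wy": 0,"wz": 0,"hand": 10},
    {"dx": 0,"dy": 0,"dz": 3.17,"wx": 0,"wy": 0,"wz": 0,"hand": 10},
    {"dx": 0,"dy": 0,"dz": 3.17,"wx": 0,"wy": 0,"wz": 0,"hand": 10},
    {"dx": 0,"dy": 0,"dz": 3.17,"wx": 0,"wy": 0,"wz": 0,"hand": 10}
  ]
}}

```text
clock: 18.25
eef_pos: [0.4426, -0.085, 0.1793]
tool_rot: [0.624, 0.782, -0.0, -0.0]
ft_force: [-0.5, -0.7, -1.8]
grip_width: 0.0157
grasp_force: 58.8
```

```bash
python3 - <<'E'
from h import *
o=bot.get_obs();g=o["eef_pos"][2]+.0067;print("seat",g-.1255,o["ft_force"])
plan(.4428,-.0851,.079+.1215-.0067-.015,12.9)
for c in ("wrist","side","scene"):
    im=bot.camera(c)
    print(c,[(np.round(d["extent"],1).tolist(),round(d["score"],2)) for d in bot.look_for(c,"basket_bar")[:2]], proj(cam(c,o),[[.4345,-.087,.079],[.4345,-.087,.032]]).round(1).tolist())
    if c=="side":a=cv2.resize(im[150:240,290:380],None,fx=5,fy=5,interpolation=cv2.INTER_CUBIC)
    if c=="wrist":b=cv2.resize(im[90:240,220:370],None,fx=2.3,fy=2.3)
b=cv2.copyMakeBorder(b,0,450-b.shape[0],0,0,cv2.BORDER_CONSTANT);cv2.imwrite("pics/p.png",np.hstack([a,b])[:,:,::-1])
E
```

```text
seat 0.060450339841036316 [-0.47402594 -0.66848606 -1.80639162]
now [ 0.4426 -0.085   0.1793] th 12.8 j6 1.158 clk 18.25 
  d [-0.003  0.003  0.009] w [-0.001 -0.001 -0.02 ]
wrist [([301.4, 189.2, 61.9, 67.1], 0.66), ([468.9, 301.0, 48.6, 36.3], 0.37)] [[301.2, 203.7], [302.8, 187.1]]
side [([336.3, 224.2, 17.4, 28.7], 0.65)] [[335.9, 213.9], [335.0, 229.4]]
scene [([301.2, 205.4, 10.2, 47.1], 0.72), ([303.2, 231.9, 25.8, 26.2], 0.65)] [[302.7, 220.3], [303.6, 231.5]]
```

>>> {"method": "drive_tool", "body": {
  "rows": [
    {"dx": 0,"dy": 0,"dz": 0.03,"wx": 0,"wy": 0,"wz": 0,"hand": 10},
    {"dx": 0,"dy": 0.05,"dz": 0.03,"wx": 0,"wy": 0,"wz": 0,"hand": 10},
    {"dx": 0,"dy": 0.15,"dz": 0.03,"wx": 0,"wy": 0,"wz": 0,"hand": 10},
    {"dx": 0,"dy": 0.27,"dz": 0.03,"wx": 0,"wy": 0,"wz": 0,"hand": 10},
    {"dx": 0,"dy": 0.4,"dz": 0.03,"wx": 0,"wy": 0,"wz": 0,"hand": 10},
    {"dx": 0,"dy": 0.53,"dz": 0.03,"wx": 0,"wy": 0,"wz": 0,"hand": 10},
    {"dx": 0,"dy": 0.65,"dz": 0.03,"wx": 0,"wy": 0,"wz": 0,"hand": 10},
    {"dx": 0,"dy": 0.65,"dz": 0.03,"wx": 0,"wy": 0,"wz": 0,"hand": 10},
    {"dx": 0,"dy": 0.65,"dz": 0.03,"wx": 0,"wy": 0,"wz": 0,"hand": 10}
  ]
}}

```text
clock: 19.45
eef_pos: [0.4743, -0.0777, 0.1776]
tool_rot: [0.624, 0.782, -0.0, -0.0]
ft_force: [-0.5, -0.9, -1.8]
grip_width: 0.0155
grasp_force: 58.9
```

```bash
python3 - <<'E'
from h import *
o=bot.get_obs();print(o["ft_force"])
plan(.4633,.0786,.3,-9.8)
for c in ("wrist","side","scene"):
    im=bot.camera(c)
    print(c,[(np.round(d["extent"],1).tolist(),round(d["score"],2)) for d in bot.look_for(c,"basket_bar")[:2]], proj(cam(c,o),[[.4345,-.087,.079],[.4345,-.087,.032]]).round(1).tolist())
E
```

```text
[-0.50071372 -0.88047613 -1.81840043]
now [ 0.4743 -0.0777  0.1776] th 12.82 j6 1.185 clk 19.45 
  d [ 3.098  0.477 -2.448] w [-0.007 -0.     4.523]
wrist [([265.1, 203.0, 59.3, 93.4], 0.85), ([535.0, 20.8, 60.2, 41.5], 0.6)] [[260.3, 204.4], [268.2, 187.7]]
side [([336.4, 222.5, 17.2, 33.6], 0.62)] [[335.9, 213.9], [335.0, 229.4]]
scene [([304.6, 232.0, 25.2, 23.2], 0.78)] [[302.7, 220.3], [303.6, 231.5]]
```

>>> {"method": "drive_tool", "body": {
  "rows": [
    {"dx": 0,"dy": 0.02,"dz": -0.3,"wx": 0,"wy": 0,"wz": 0,"hand": 10},
    {"dx": 0,"dy": 0.02,"dz": -0.9,"wx": 0,"wy": 0,"wz": 0,"hand": 10},
    {"dx": 0,"dy": 0.02,"dz": -1.6,"wx": 0,"wy": 0,"wz": 0,"hand": 10},
    {"dx": 0.2,"dy": 0.1,"dz": -2.2,"wx": 0,"wy": 0,"wz": 0.5,"hand": 10},
    {"dx": 0.8,"dy": 0.2,"dz": -2.45,"wx": 0,"wy": 0,"wz": 1.5,"hand": 10},
    {"dx": 1.5,"dy": 0.3,"dz": -2.45,"wx": 0,"wy": 0,"wz": 2.5,"hand": 10},
    {"dx": 2.2,"dy": 0.4,"dz": -2.45,"wx": 0,"wy": 0,"wz": 3.5,"hand": 10},
    {"dx": 2.8,"dy": 0.48,"dz": -2.45,"wx": 0,"wy": 0,"wz": 4.3,"hand": 10},
    {"dx": 3.1,"dy": 0.48,"dz": -2.45,"wx": 0,"wy": 0,"wz": 4.52,"hand": 10},
    {"dx": 3.1,"dy": 0.48,"dz": -2.45,"wx": 0,"wy": 0,"wz": 4.52,"hand": 10},
    {"dx": 3.1,"dy": 0.48,"dz": -2.45,"wx": 0,"wy": 0,"wz": 4.52,"hand": 10},
    {"dx": 3.1,"dy": 0.48,"dz": -2.45,"wx": 0,"wy": 0,"wz": 4.52,"hand": 10}
  ]
}}

```text
clock: 20.95
eef_pos: [0.4635, 0.0779, 0.3003]
tool_rot: [0.765, 0.644, -0.0, 0.0]
ft_force: [-0.3, 0.1, -1.4]
grip_width: 0.0149
grasp_force: 59.0
```

```bash
python3 - <<'E'
from h import *
plan(.4633,.0786,.1660,-9.8)
for c in ("side","scene"):
    im=bot.camera(c)
    print(c,[(np.round(d["extent"],1).tolist(),round(d["score"],2)) for d in bot.look_for(c,"basket_bar")[:2]])
E
```

```text
now [0.4635 0.0779 0.3003] th -9.84 j6 1.909 clk 20.95 
  d [ 0.013 -0.006  2.686] w [ 0.001  0.004 -0.008]
side [([336.3, 223.7, 18.6, 33.8], 0.95)]
scene [([303.5, 228.7, 29.2, 32.8], 0.85)]
```

>>> {"method": "drive_tool", "body": {
  "rows": [
    {"dx": 0.01,"dy": 0,"dz": 0.4,"wx": 0,"wy": 0,"wz": 0,"hand": 10},
    {"dx": 0.01,"dy": 0,"dz": 1,"wx": 0,"wy": 0,"wz": 0,"hand": 10},
    {"dx": 0.01,"dy": 0,"dz": 1.7,"wx": 0,"wy": 0,"wz": 0,"hand": 10},
    {"dx": 0.01,"dy": 0,"dz": 2.3,"wx": 0,"wy": 0,"wz": 0,"hand": 10},
    {"dx": 0.01,"dy": 0,"dz": 2.6,"wx": 0,"wy": 0,"wz": 0,"hand": 10},
    {"dx": 0.01,"dy": 0,"dz": 2.68,"wx": 0,"wy": 0,"wz": 0,"hand": 10},
    {"dx": 0.01,"dy": 0,"dz": 2.68,"wx": 0,"wy": 0,"wz": 0,"hand": 10},
    {"dx": 0.01,"dy": 0,"dz": 2.68,"wx": 0,"wy": 0,"wz": 0,"hand": 10}
  ]
}}

```text
clock: 21.95
eef_pos: [0.4644, 0.0791, 0.1674]
tool_rot: [0.765, 0.644, 0.001, 0.001]
ft_force: [-0.3, -0.0, -2.3]
grip_width: 0.0157
grasp_force: 58.9
```

```bash
python3 - <<'E'
from h import *
plan(.4358,.1309,.1650,-9.8)
E
```

```text
now [0.4644 0.0791 0.1674] th -9.82 j6 1.911 clk 21.95 
  d [ 0.923 -0.741  0.047] w [ 0.022 -0.008 -0.004]
```

>>> {"method": "drive_tool", "body": {
  "rows": [
    {"dx": 0.02,"dy": -0.04,"dz": 0.02,"wx": 0,"wy": 0,"wz": 0,"hand": 10},
    {"dx": 0.2,"dy": -0.2,"dz": 0.02,"wx": 0,"wy": 0,"wz": 0,"hand": 10},
    {"dx": 0.44,"dy": -0.38,"dz": 0.02,"wx": 0,"wy": 0,"wz": 0,"hand": 10},
    {"dx": 0.6,"dy": -0.5,"dz": 0.02,"wx": 0,"wy": 0,"wz": 0,"hand": 10},
    {"dx": 0.76,"dy": -0.62,"dz": 0.02,"wx": 0,"wy": 0,"wz": 0,"hand": 10},
    {"dx": 0.92,"dy": -0.74,"dz": 0.02,"wx": 0,"wy": 0,"wz": 0,"hand": 10},
    {"dx": 0.92,"dy": -0.74,"dz": 0.02,"wx": 0,"wy": 0,"wz": 0,"hand": 10},
    {"dx": 0.92,"dy": -0.74,"dz": 0.02,"wx": 0,"wy": 0,"wz": 0,"hand": 10}
  ]
}}

```text
clock: 22.75
eef_pos: [0.4348, 0.131, 0.1654]
tool_rot: [0.765, 0.644, 0.0, 0.0]
ft_force: [0.7, 0.5, -1.2]
grip_width: 0.0155
grasp_force: 59.0
```

```bash
python3 - <<'E'
from h import *
plan(.4358,.1309,.1533,-9.8)
print(bot.get_obs()["ft_force"])
E
```

```text
now [0.4348 0.131  0.1654] th -9.75 j6 2.034 clk 22.75 
  d [0.001 0.019 0.241] w [0.004 0.003 0.01 ]
[ 0.71072226  0.46937027 -1.17855615]
```

Lower, then open to let go.

>>> {"method": "drive_tool", "body": {
  "rows": [
    {"dx": 0,"dy": 0.01,"dz": 0.08,"wx": 0,"wy": 0,"wz": 0,"hand": 10},
    {"dx": 0,"dy": 0.02,"dz": 0.16,"wx": 0,"wy": 0,"wz": 0,"hand": 10},
    {"dx": 0,"dy": 0.02,"dz": 0.22,"wx": 0,"wy": 0,"wz": 0,"hand": 10},
    {"dx": 0,"dy": 0.02,"dz": 0.24,"wx": 0,"wy": 0,"wz": 0,"hand": 10},
    {"dx": 0,"dy": 0.02,"dz": 0.24,"wx": 0,"wy": 0,"wz": 0,"hand": 10},
    {"dx": 0,"dy": 0.02,"dz": 0.24,"wx": 0,"wy": 0,"wz": 0,"hand": 10}
  ]
}}

```text
clock: 23.35
eef_pos: [0.4358, 0.1302, 0.1534]
tool_rot: [0.765, 0.644, -0.0, 0.0]
ft_force: [-0.3, -1.8, 0.9]
grip_width: 0.0153
grasp_force: 59.2
```

>>> {"method": "drive_tool", "body": {
  "rows": [
    {"dx": 0,"dy": 0,"dz": 0,"wx": 0,"wy": 0,"wz": 0,"hand": 20},
    {"dx": 0,"dy": 0,"dz": 0,"wx": 0,"wy": 0,"wz": 0,"hand": 30},
    {"dx": 0,"dy": 0,"dz": 0,"wx": 0,"wy": 0,"wz": 0,"hand": 60},
    {"dx": 0,"dy": 0,"dz": 0,"wx": 0,"wy": 0,"wz": 0,"hand": 60},
    {"dx": 0,"dy": 0,"dz": 0,"wx": 0,"wy": 0,"wz": 0,"hand": 60},
    {"dx": 0,"dy": 0,"dz": 0,"wx": 0,"wy": 0,"wz": 0,"hand": 60},
    {"dx": 0,"dy": 0,"dz": 0,"wx": 0,"wy": 0,"wz": 0,"hand": 60}
  ]
}}

```text
clock: 24.05
eef_pos: [0.4358, 0.1306, 0.1533]
tool_rot: [0.765, 0.644, 0.0, -0.0]
ft_force: [0.0, 0.6, 0.4]
grip_width: 0.0598
grasp_force: 0.0
```

```bash
python3 - <<'E'
from h import *
o=bot.get_obs();print(o["ft_force"],o["grip_width"])
plan(.4358,.1309,.27,12.9)
E
```

```text
[0.00831469 0.56265247 0.40569755] 0.05982700486278472
now [0.4358 0.1306 0.1533] th -9.8 j6 2.033 clk 24.05 
  d [ 5.000e-03 -2.000e-03 -2.334e+00] w [ 0.    -0.    -4.539]
```

>>> {"method": "drive_tool", "body": {
  "rows": [
    {"dx": 0,"dy": 0,"dz": -0.4,"wx": 0,"wy": 0,"wz": 0,"hand": 60},
    {"dx": 0,"dy": 0,"dz": -1,"wx": 0,"wy": 0,"wz": 0,"hand": 60},
    {"dx": 0,"dy": 0,"dz": -1.7,"wx": 0,"wy": 0,"wz": 0,"hand": 60},
    {"dx": -0.4,"dy": 0,"dz": -2.2,"wx": 0,"wy": 0,"wz": -0.5,"hand": 60},
    {"dx": -1.2,"dy": 0.2,"dz": -2.3,"wx": 0,"wy": 0,"wz": -1.5,"hand": 60},
    {"dx": -2.1,"dy": 0.4,"dz": -2.3,"wx": 0,"wy": 0,"wz": -2.5,"hand": 60},
    {"dx": -3,"dy": 0.6,"dz": -2.3,"wx": 0,"wy": 0,"wz": -3.5,"hand": 60},
    {"dx": -3.8,"dy": 0.7,"dz": -2.3,"wx": 0,"wy": 0,"wz": -4.3,"hand": 60},
    {"dx": -4.29,"dy": 0.72,"dz": -2.3,"wx": 0,"wy": 0,"wz": -4.54,"hand": 60},
    {"dx": -4.29,"dy": 0.72,"dz": -2.3,"wx": 0,"wy": 0,"wz": -4.54,"hand": 60},
    {"dx": -4.29,"dy": 0.72,"dz": -2.3,"wx": 0,"wy": 0,"wz": -4.54,"hand": 60},
    {"dx": -4.29,"dy": 0.72,"dz": -2.3,"wx": 0,"wy": 0,"wz": -4.54,"hand": 60}
  ]
}}

```text
clock: 25.25
eef_pos: [0.4349, -0.0862, 0.2683]
tool_rot: [0.623, 0.782, 0.0, -0.0]
ft_force: [-0.1, -0.1, 0.3]
grip_width: 0.0597
grasp_force: 0.0
```

```bash
cat >>h.py <<'E'
def topdown(K,im,c,z,half=.08,s=4000):
    "rectified picture of plane z; col=x, row=-y, s px per m"
    n=int(2*half*s);g=(np.arange(n)+.5)/s-half
    X,Y=np.meshgrid(c[0]+g,c[1]-g);P=np.c_[X.ravel(),Y.ravel(),np.full(n*n,z)]
    m=proj(K,P).astype(np.float32).reshape(n,n,2);return cv2.remap(im,m[...,0],m[...,1],cv2.INTER_LINEAR)
def barfit(K,mask,z=.079):
    ys,xs=np.nonzero(mask);P=np.array([atz(K,(x,y),z)[:2] for x,y in zip(xs,ys)])
    return P
E
python3 - <<'E'
from h import *
import pickle
o=bot.get_obs();im=bot.camera("wrist");K=cam("wrist",o)
plan(.4345,-.087,.26,12.9)
r=bot.outline_of("wrist","basket_bar");pickle.dump((o,im,r),open("w7.pkl","wb"))
for d in r:
    P=barfit(K,d["region"]);print(d["score"],d["extent"],len(P))
    t=np.radians(12.9);u=np.array([-np.sin(t),np.cos(t)]);v=np.array([np.cos(t),np.sin(t)])
    a=P@u;b=P@v
    for lo in np.arange(a.min(),a.max(),.008):
        k=(a>=lo)&(a<lo+.008)
        if k.any():print(round(lo,4),b[k].min().round(4),b[k].max().round(4))
print("expected", np.array([.4345,-.087])@u,np.array([.4345,-.087])@v)
for c in ("side","scene"):
    bot.camera(c);print(c,[(np.round(d["extent"],1).tolist(),round(d["score"],2)) for d in bot.look_for(c,"rod_grip")[:1]])
E
```

```text
now [ 0.4349 -0.086   0.2683] th 12.98 j6 1.149 clk 25.3 
  d [-0.018 -0.013  0.166] w [ 0.    -0.003  0.017]
0.92 [310.4, 177.1, 44.1, 72.9] 1957
-0.2233 0.4006 0.4094
-0.2153 0.4006 0.4094
-0.2073 0.3973 0.4093
-0.1993 0.3866 0.4211
-0.1913 0.3813 0.4253
-0.1833 0.3803 0.4272
-0.1753 0.3805 0.4272
-0.1673 0.3806 0.426
-0.1593 0.3839 0.4227
-0.1513 0.3934 0.4153
-0.1433 0.4007 0.4059
expected -0.18180639930139467 0.40411097878313307
side [([297.4, 246.8, 11.1, 63.9], 0.69)]
scene []
```

>>> {"method": "drive_tool", "body": {
  "rows": [
    {"dx": 0,"dy": 0,"dz": 0.4,"wx": 0,"wy": 0,"wz": 0,"hand": 50},
    {"dx": 0,"dy": 0,"dz": 1,"wx": 0,"wy": 0,"wz": 0,"hand": 50},
    {"dx": 0,"dy": 0,"dz": 1.7,"wx": 0,"wy": 0,"wz": 0,"hand": 50},
    {"dx": 0,"dy": 0,"dz": 2.4,"wx": 0,"wy": 0,"wz": 0,"hand": 50},
    {"dx": 0,"dy": 0,"dz": 3,"wx": 0,"wy": 0,"wz": 0,"hand": 50},
    {"dx": 0,"dy": 0,"dz": 3.5,"wx": 0,"wy": 0,"wz": 0,"hand": 50},
    {"dx": 0,"dy": 0,"dz": 3.8,"wx": 0,"wy": 0,"wz": 0,"hand": 50},
    {"dx": 0,"dy": 0,"dz": 3.92,"wx": 0,"wy": 0,"wz": 0,"hand": 50},
    {"dx": 0,"dy": 0,"dz": 3.92,"wx": 0,"wy": 0,"wz": 0,"hand": 50},
    {"dx": 0,"dy": 0,"dz": 3.92,"wx": 0,"wy": 0,"wz": 0,"hand": 50},
    {"dx": 0,"dy": 0,"dz": 3.92,"wx": 0,"wy": 0,"wz": 0,"hand": 25},
    {"dx": 0,"dy": 0,"dz": 3.92,"wx": 0,"wy": 0,"wz": 0,"hand": 2},
    {"dx": 0,"dy": 0,"dz": 3.92,"wx": 0,"wy": 0,"wz": 0,"hand": 2},
    {"dx": 0,"dy": 0,"dz": 3.92,"wx": 0,"wy": 0,"wz": 0,"hand": 2},
    {"dx": 0,"dy": 0,"dz": 3.92,"wx": 0,"wy": 0,"wz": 0,"hand": 2},
    {"dx": 0,"dy": 0,"dz": 3.92,"wx": 0,"wy": 0,"wz": 0,"hand": 2},
    {"dx": 0,"dy": 0,"dz": 3.92,"wx": 0,"wy": 0,"wz": 0,"hand": 2},
    {"dx": 0,"dy": 0,"dz": 3.92,"wx": 0,"wy": 0,"wz": 0,"hand": 2}
  ]
}}

```text
clock: 27.35
eef_pos: [0.4351, -0.087, 0.0729]
tool_rot: [0.623, 0.782, 0.0, 0.0]
ft_force: [-2.5, -0.1, 5.6]
grip_width: 0.0055
grasp_force: 58.8
```

```bash
python3 - <<'E'
from h import *
o=bot.get_obs();p=o["eef_pos"];t=np.radians(12.9);print("v",p[0]*np.cos(t)+p[1]*np.sin(t),"u",-p[0]*np.sin(t)+p[1]*np.cos(t),o["grip_width"],o["ft_force"])
# above cleaner, view pose
plan(.620,-.026,.26,-17)
E
```

```text
v 0.4046536171421721 u -0.1819628834229366 0.005532944895457363 [-2.4993131  -0.06681169  5.62637716]
now [ 0.4351 -0.087   0.0729] th 12.9 j6 1.148 clk 27.35 
  d [ 0.362  3.881 -3.738] w [1.000e-02 3.000e-03 5.979e+00]
```

>>> {"method": "drive_tool", "body": {
  "rows": [
    {"dx": 0,"dy": 0,"dz": -0.2,"wx": 0,"wy": 0,"wz": 0,"hand": 2},
    {"dx": 0,"dy": 0,"dz": -0.6,"wx": 0,"wy": 0,"wz": 0,"hand": 2},
    {"dx": 0,"dy": 0,"dz": -1.1,"wx": 0,"wy": 0,"wz": 0,"hand": 2},
    {"dx": 0,"dy": 0,"dz": -1.7,"wx": 0,"wy": 0,"wz": 0,"hand": 2},
    {"dx": 0,"dy": 0.1,"dz": -2.2,"wx": 0,"wy": 0,"wz": 0.3,"hand": 2},
    {"dx": -0.1,"dy": 0.4,"dz": -2.5,"wx": 0,"wy": 0,"wz": 1,"hand": 2},
    {"dx": -0.3,"dy": 0.9,"dz": -2.6,"wx": 0,"wy": 0,"wz": 2,"hand": 2},
    {"dx": -0.5,"dy": 1.5,"dz": -2.6,"wx": 0,"wy": 0,"wz": 3,"hand": 2},
    {"dx": -0.7,"dy": 2.1,"dz": -2.6,"wx": 0,"wy": 0,"wz": 4,"hand": 2},
    {"dx": -0.9,"dy": 2.6,"dz": -2.6,"wx": 0,"wy": 0,"wz": 5,"hand": 2},
    {"dx": -1,"dy": 2.95,"dz": -2.6,"wx": 0,"wy": 0,"wz": 5.8,"hand": 2},
    {"dx": -1.05,"dy": 3.06,"dz": -2.6,"wx": 0,"wy": 0,"wz": 5.98,"hand": 2},
    {"dx": -1.05,"dy": 3.06,"dz": -2.6,"wx": 0,"wy": 0,"wz": 5.98,"hand": 2},
    {"dx": -1.05,"dy": 3.06,"dz": -2.6,"wx": 0,"wy": 0,"wz": 5.98,"hand": 2},
    {"dx": -1.05,"dy": 3.06,"dz": -2.6,"wx": 0,"wy": 0,"wz": 5.98,"hand": 2}
  ]
}}

```text
clock: 28.85
eef_pos: [0.5947, -0.1038, 0.2025]
tool_rot: [0.804, 0.595, -0.0, -0.0]
ft_force: [-0.1, -0.7, -0.4]
grip_width: 0.006
grasp_force: 58.8
```

```bash
python3 - <<'E'
from h import *
import pickle
o=bot.get_obs();im=bot.camera("wrist");pickle.dump((o,im),open("w8.pkl","wb"));K=cam("wrist",o)
plan(.620,-.026,.2,-17)
im=cv2.GaussianBlur(im,(3,3),0)
T=topdown(K,im,(.620,-.026),.086);cv2.imwrite("pics/td.png",T[:,:,::-1])
g=cv2.cvtColor(T,cv2.COLOR_RGB2GRAY);print(np.percentile(g,[5,25,50,75,95]),T.shape)
t=np.radians(-17);v=np.array([np.cos(t),np.sin(t)]);u=np.array([-np.sin(t),np.cos(t)])
def samp(a,b):
    x,y=a*v+b*u;return int(g[int(np.clip((-y+.08)*4000,0,639)),int(np.clip((x+.08)*4000,0,639))])
for b in (-.045,-.041,-.038,-.035,-.02,0,.02,.035,.038,.041,.045):
    print(b,[samp(a,b) for a in np.arange(-.05,.0501,.002)])
E
```

```text
now [ 0.5948 -0.1038  0.2027] th -16.98 j6 1.694 clk 28.9 
  d [1.637 0.028 0.053] w [-0.004  0.001  0.004]
[ 73.  98. 227. 236. 237.] (640, 640, 3)
-0.045 [237, 237, 237, 237, 237, 237, 237, 237, 237, 237, 237, 237, 237, 237, 237, 237, 237, 237, 237, 237, 237, 237, 237, 230, 207, 214, 223, 223, 228, 234, 237, 237, 237, 237, 237, 237, 237, 237, 237, 237, 237, 237, 237, 237, 237, 237, 237, 237, 237, 237, 237]
-0.041 [237, 237, 237, 237, 237, 237, 237, 237, 237, 237, 237, 237, 237, 237, 237, 237, 237, 237, 237, 237, 237, 237, 237, 218, 154, 159, 159, 159, 156, 224, 237, 237, 237, 237, 237, 237, 237, 237, 237, 237, 237, 237, 237, 237, 237, 237, 237, 237, 237, 237, 237]
-0.038 [237, 237, 237, 237, 237, 237, 237, 237, 238, 238, 237, 238, 238, 238, 238, 238, 237, 237, 237, 237, 237, 237, 238, 215, 158, 160, 160, 160, 144, 225, 237, 237, 237, 237, 237, 237, 237, 237, 237, 237, 237, 237, 237, 237, 237, 237, 237, 237, 237, 237, 237]
-0.035 [237, 237, 237, 237, 237, 237, 214, 202, 214, 215, 215, 211, 216, 214, 212, 218, 220, 222, 219, 221, 222, 224, 208, 183, 160, 162, 162, 161, 133, 217, 225,
[... 1212 characters left out ...]
, 235, 235, 235, 235, 235, 230, 159, 161, 161, 161, 153, 185, 235, 235, 235, 235, 235, 235, 235, 235, 235, 235, 235, 235, 235, 235, 235, 235, 235, 235, 235, 235, 235, 235, 234]
0.041 [234, 234, 234, 234, 234, 234, 234, 234, 234, 234, 235, 235, 235, 235, 235, 235, 235, 235, 235, 235, 235, 222, 165, 154, 154, 162, 143, 196, 235, 235, 235, 235, 235, 235, 235, 235, 235, 235, 235, 235, 235, 235, 235, 235, 234, 234, 234, 234, 234, 234, 234]
0.045 [233, 233, 233, 234, 234, 234, 234, 234, 234, 234, 234, 234, 234, 234, 234, 234, 234, 234, 234, 234, 234, 233, 221, 216, 208, 211, 194, 223, 234, 235, 235, 234, 234, 234, 234, 234, 234, 234, 234, 234, 234, 234, 234, 234, 234, 234, 234, 234, 234, 234, 234]
```

```bash
python3 - <<'E'
from h import *
plan(.6202,-.0263,.2,-14.5)
E
```

```text
now [ 0.5948 -0.1038  0.2027] th -16.98 j6 1.694 clk 28.9 
  d [1.632 0.034 0.053] w [-0.004  0.001 -0.496]
```

>>> {"method": "drive_tool", "body": {
  "rows": [
    {"dx": 0.2,"dy": 0,"dz": 0,"wx": 0,"wy": 0,"wz": -0.1,"hand": 2},
    {"dx": 0.6,"dy": 0.02,"dz": 0,"wx": 0,"wy": 0,"wz": -0.2,"hand": 2},
    {"dx": 1.1,"dy": 0.03,"dz": 0,"wx": 0,"wy": 0,"wz": -0.4,"hand": 2},
    {"dx": 1.5,"dy": 0.03,"dz": 0,"wx": 0,"wy": 0,"wz": -0.5,"hand": 2},
    {"dx": 1.63,"dy": 0.03,"dz": 0.05,"wx": 0,"wy": 0,"wz": -0.5,"hand": 2},
    {"dx": 1.63,"dy": 0.03,"dz": 0.3,"wx": 0,"wy": 0,"wz": -0.5,"hand": 2},
    {"dx": 1.63,"dy": 0.03,"dz": 0.6,"wx": 0,"wy": 0,"wz": -0.5,"hand": 2},
    {"dx": 1.63,"dy": 0.03,"dz": 0.8,"wx": 0,"wy": 0,"wz": -0.5,"hand": 2},
    {"dx": 1.63,"dy": 0.03,"dz": 0.8,"wx": 0,"wy": 0,"wz": -0.5,"hand": 2},
    {"dx": 1.63,"dy": 0.03,"dz": 0.8,"wx": 0,"wy": 0,"wz": -0.5,"hand": 2}
  ]
}}

```text
clock: 29.9
eef_pos: [0.6205, -0.027, 0.162]
tool_rot: [0.791, 0.612, -0.0, -0.0]
ft_force: [1.4, 0.0, -1.1]
grip_width: 0.0057
grasp_force: 58.8
```

```bash
python3 - <<'E'
from h import *
plan(.6202,-.0263,.0965,-14.5)
E
```

```text
now [ 0.6205 -0.027   0.162 ] th -14.55 j6 1.781 clk 29.9 
  d [ 0.013 -0.009  1.309] w [-0.01   0.004 -0.009]
```

>>> {"method": "drive_tool", "body": {
  "rows": [
    {"dx": 0.01,"dy": -0.01,"dz": 0.2,"wx": 0,"wy": 0,"wz": 0,"hand": 2},
    {"dx": 0.01,"dy": -0.01,"dz": 0.5,"wx": 0,"wy": 0,"wz": 0,"hand": 2},
    {"dx": 0.01,"dy": -0.01,"dz": 0.8,"wx": 0,"wy": 0,"wz": 0,"hand": 2},
    {"dx": 0.01,"dy": -0.01,"dz": 1.1,"wx": 0,"wy": 0,"wz": 0,"hand": 2},
    {"dx": 0.01,"dy": -0.01,"dz": 1.25,"wx": 0,"wy": 0,"wz": 0,"hand": 2},
    {"dx": 0.01,"dy": -0.01,"dz": 1.31,"wx": 0,"wy": 0,"wz": 0,"hand": 2},
    {"dx": 0.01,"dy": -0.01,"dz": 1.31,"wx": 0,"wy": 0,"wz": 0,"hand": 2},
    {"dx": 0.01,"dy": -0.01,"dz": 1.31,"wx": 0,"wy": 0,"wz": 0,"hand": 2}
  ]
}}

```text
clock: 30.7
eef_pos: [0.6212, -0.0258, 0.0976]
tool_rot: [0.791, 0.612, 0.001, 0.001]
ft_force: [0.1, -0.3, -0.6]
grip_width: 0.0057
grasp_force: 58.8
```

```bash
python3 - <<'E'
from h import *
o=bot.get_obs();print(o["ft_force"]);plan(.6202,-.0263,.0759,-14.5)
im=bot.camera("wrist");c=proj(cam("wrist",o),[[.6202,-.0263,.1],[.6202+.01,-.0263+.039,.086]]);print(c)
crop(im,220,120,200,150,4,"pics/w9.png")
E
```

```text
[ 0.12481981 -0.28054844 -0.60925457]
now [ 0.6212 -0.0258  0.0976] th -14.5 j6 1.782 clk 30.7 
  d [-0.014 -0.018  0.435] w [ 0.018 -0.003 -0.   ]
[[309.76488638 274.44903809]
 [309.61367424 186.78022858]]
```

View pics/w9.png

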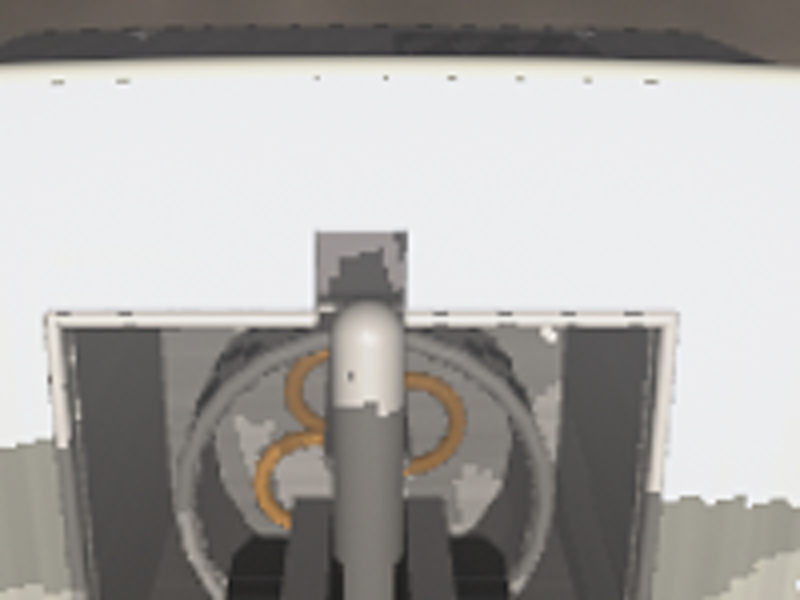

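>>> {"method": "drive_tool", "body": {
  "rows": [
    {"dx": -0.01,"dy": -0.02,"dz": 0.02,"wx": 0,"wy": 0,"wz": 0,"hand": 2},
    {"dx": -0.01,"dy": -0.02,"dz": 0.1,"wx": 0,"wy": 0,"wz": 0,"hand": 2},
    {"dx": -0.01,"dy": -0.02,"dz": 0.18,"wx": 0,"wy": 0,"wz": 0,"hand": 2},
    {"dx": -0.01,"dy": -0.02,"dz": 0.26,"wx": 0,"wy": 0,"wz": 0,"hand": 2},
    {"dx": -0.01,"dy": -0.02,"dz": 0.33,"wx": 0,"wy": 0,"wz": 0,"hand": 2},
    {"dx": -0.01,"dy": -0.02,"dz": 0.38,"wx": 0,"wy": 0,"wz": 0,"hand": 2},
    {"dx": -0.01,"dy": -0.02,"dz": 0.42,"wx": 0,"wy": 0,"wz": 0,"hand": 2},
    {"dx": -0.01,"dy": -0.02,"dz": 0.42,"wx": 0,"wy": 0,"wz": 0,"hand": 2},
    {"dx": -0.01,"dy": -0.02,"dz": 0.42,"wx": 0,"wy": 0,"wz": 0,"hand": 2}
  ]
}}

```text
clock: 31.65
eef_pos: [0.6196, -0.026, 0.0759]
tool_rot: [0.791, 0.612, 0.0, 0.0]
ft_force: [-0.0, 1.0, -1.9]
grip_width: 0.0055
grasp_force: 58.9
```

```bash
python3 - <<'E'
from h import *
o=bot.get_obs();print(o["ft_force"],o["ft_torque"]);plan(.6202,-.0263,.0759,-14.5)
E
```

```text
[-0.0240659   0.96506277 -1.86019107] [-0.03417287 -0.04091947  0.00544984]
now [ 0.6196 -0.026   0.0759] th -14.5 j6 1.782 clk 31.65 
  d [-0.002  0.014 -0.001] w [ 0.002 -0.     0.   ]
```

>>> {"method": "drive_tool", "body": {
  "rows": [
    {"dx": 0,"dy": 0,"dz": 0.01,"wx": 0,"wy": 0,"wz": 0,"hand": 8},
    {"dx": 0,"dy": 0,"dz": 0.01,"wx": 0,"wy": 0,"wz": 0,"hand": 14},
    {"dx": 0,"dy": 0,"dz": 0.01,"wx": 0,"wy": 0,"wz": 0,"hand": 22},
    {"dx": 0,"dy": 0,"dz": 0.01,"wx": 0,"wy": 0,"wz": 0,"hand": 28},
    {"dx": 0,"dy": 0,"dz": 0.01,"wx": 0,"wy": 0,"wz": 0,"hand": 28},
    {"dx": 0,"dy": 0,"dz": -0.2,"wx": 0,"wy": 0,"wz": 0,"hand": 28},
    {"dx": 0,"dy": 0,"dz": -0.5,"wx": 0,"wy": 0,"wz": 0,"hand": 28},
    {"dx": 0,"dy": 0,"dz": -1,"wx": 0,"wy": 0,"wz": 0,"hand": 28},
    {"dx": 0,"dy": 0,"dz": -1.7,"wx": 0,"wy": 0,"wz": 0,"hand": 28},
    {"dx": 0,"dy": 0,"dz": -2.4,"wx": 0,"wy": 0,"wz": 0,"hand": 28},
    {"dx": -0.5,"dy": 0,"dz": -2.6,"wx": 0,"wy": 0,"wz": 0,"hand": 28},
    {"dx": -1.2,"dy": 0,"dz": -2.6,"wx": 0,"wy": 0,"wz": 0,"hand": 28},
    {"dx": -1.6,"dy": 0,"dz": -2.6,"wx": 0,"wy": 0,"wz": 0,"hand": 28},
    {"dx": -1.6,"dy": 0,"dz": -2.6,"wx": 0,"wy": 0,"wz": 0,"hand": 28},
    {"dx": -1.6,"dy": 0,"dz": -2.6,"wx": 0,"wy": 0,"wz": 0,"hand": 28}
  ]
}}

```text
clock: 33.15
eef_pos: [0.5995, -0.1037, 0.2065]
tool_rot: [0.791, 0.612, 0.0, 0.0]
ft_force: [-1.0, 0.1, -0.1]
grip_width: 0.0278
grasp_force: 0.0
```

```bash
python3 - <<'E'
from h import *
o=bot.get_obs();im=bot.camera("wrist");K=cam("wrist",o);print(o["eef_pos"],o["clock"])
g=cv2.cvtColor(cv2.GaussianBlur(im,(3,3),0),cv2.COLOR_RGB2GRAY)
r=bot.outline_of("wrist","basket_bar")
t=np.radians(-14.5);v=np.array([np.cos(t),np.sin(t)]);u=np.array([-np.sin(t),np.cos(t)])
for d in r[:1]:
    P=barfit(K,d["region"],.082)-[.6202,-.0263];print(d["score"],d["extent"]);a=P@v;b=P@u
    for lo in np.arange(-.05,.05,.008):
        k=(b>=lo)&(b<lo+.008)
        if k.any():print(round(lo,3),a[k].min().round(4),a[k].max().round(4),b[k].min().round(4),b[k].max().round(4))
T=topdown(K,im,(.6202,-.0263),.084);T=cv2.cvtColor(T,cv2.COLOR_RGB2GRAY)
for bb in (-.044,-.041,-.038,-.035,0,.035,.038,.041,.044):
    print(bb,[int(T[int((-p[1]+.08)*4000),int((p[0]+.08)*4000)]) for p in [q*v+bb*u for q in np.arange(-.01,.0101,.001)]])
for c in ("side","scene"):
    bot.camera(c);print(c,[(np.round(d["extent"],1).tolist(),round(d["score"],2)) for d in bot.look_for(c,"rod_grip")[:1]+bot.look_for(c,"basket_bar")[:1]],proj(cam(c),[.6202,-.0263,.082]).round(1))
E
```

```text
[ 0.59953021 -0.10366901  0.20651114] 33.15
0.76 [309.4, 100.6, 58.7, 95.1]
-0.042 -0.0044 0.0022 -0.0414 -0.0346
-0.034 -0.0044 0.003 -0.0338 -0.0262
-0.026 -0.0158 0.0145 -0.0254 -0.0187
-0.018 -0.0223 0.021 -0.0179 -0.0103
-0.01 -0.0247 0.0226 -0.0096 -0.002
-0.002 -0.0247 0.0225 -0.002 0.0055
0.006 -0.023 0.0225 0.006 0.0137
0.014 -0.0189 0.0175 0.0143 0.0218
0.022 -0.0075 0.0054 0.0226 0.0293
0.03 -0.0043 0.0038 0.0301 0.0376
0.038 -0.0027 0.0021 0.0385 0.0402
-0.044 [237, 237, 237, 238, 234, 154, 148, 143, 146, 154, 158, 156, 154, 154, 143, 176, 230, 238, 237, 237, 237]
-0.041 [237, 237, 237, 239, 239, 139, 117, 152, 177, 188, 183, 166, 150, 156, 160, 191, 233, 238, 237, 238, 237]
-0.038 [237, 237, 238, 239, 240, 117, 160, 196, 218, 233, 226, 207, 179, 135, 153, 168, 230, 238, 238, 237, 238]
-0.035 [217, 217, 217, 219, 218, 133, 161, 195, 217, 233, 227, 208, 181, 143, 155, 147, 206, 217, 218, 217, 216]
0 [167, 161, 203, 214, 199, 146, 159, 192, 217, 236, 229, 208, 180, 179, 239, 237, 237, 234, 222, 190, 183]
0.035 [207, 207, 209, 209, 191, 142, 154, 191, 214, 235, 224, 207, 178, 150, 160, 159, 197, 212, 211, 205, 155]
0.038 [235, 235, 235, 238, 196, 130, 152, 189, 212, 228, 219, 205, 179, 152, 162, 162, 221, 237, 235, 235, 235]
0.041 [235, 235, 235, 237, 205, 159, 160, 158, 149, 156, 153, 154, 159, 161, 133, 136, 226, 237, 235, 235, 235]
0.044 [235, 235, 234, 237, 194, 99, 84, 84, 84, 84, 83, 84, 84, 85, 85, 130, 224, 236, 235, 234, 234]
side [([298.2, 247.1, 13.0, 66.5], 0.51), ([264.2, 209.1, 17.6, 16.5], 0.61)] [[260.4 207.3]]
scene [([245.8, 164.9, 12.5, 27.9], 0.66), ([330.2, 178.7, 17.5, 19.7], 0.62)] [[331. 174.]]
```

```bash
python3 -c "
from workcell import bot
print(bot.job_done())"
```

```text
the job is handed in; nothing more can be done
None
```

The job is handed in at about 33 s on the robot clock. In the last camera measurements the basket's crossbar lay in both cleaner slots, about 1 mm off centre, and the hook rod hung back in its fork. The hand-in returned no verdict.

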